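# Draw the bottom spacer plate from the stack feeder

### The arm

A 6-joint arm with a two-finger parallel gripper is mounted at the origin on a cart in front of the work surface, level with it; the furniture and walls round the work are solid. World frame = base frame: x ahead of the robot, y to its left, z up, the work surface at z = 0. Lengths are in m, angles in rad, forces in N, time in s.
With the tool pointing down it reaches from about 0.425 to 0.95 m from the base axis. Payload 3.5 kg.
Tool frame: the origin (TCP) lies on the centre line of the jaws, within the pads' length; the fingertips stand tip_extent ahead of it and the grasp point (between the pads) lies 2 mm behind it (tip_extent is the distance from the TCP to the fingertips, in m); z points along the fingers, y is the direction in which the jaws open and shut (so a half turn about z gives the same grasp; the last joint's range is limited). The gripper opens to 85 mm and grips with 20 to 120 N. Pads are 22 mm wide; open, the fingers measure 114 mm over their backs; the gripper's body (76 mm by 85 mm) begins 54 mm behind the grasp point. The pads swing forward as they close: fully open they stand 13 mm farther back than shut.
Start: joints at [1.118, 0.286, 1.577, -0, 1.279, -0.15], TCP at [0.201, 0.644, 0.224] pointing down, gripper open.
Joint ranges: [-2.77, 2.77], [-0.9, 2.22], [0.21, 2.48], [-1.53, 4.67], [0.24, 2.81], [-2.84, 2.84]. Speed limits (rad/s): [2.79, 2.79, 3.14, 3.14, 3.14, 3.14].

### API

Orientations are given as a unit quaternion [x, y, z, w].
In Python, from plant import * gives the robot as it stands.
- The arm moves only by the shell command python3 -m crank 'ROWS' [FORCE]. ROWS is JSON, a list of rows, each a list of 7 numbers: the gripper's target within -1 to 1 (shut at 1, half-way at 0, fully open at -1), then the shift along the tool's x, y, z in cm, then the turn, a rotation vector about the tool's x, y, z in degrees. In form: [[fingers, tx, ty, tz, wx, wy, wz], ...]. A call has 1 to 5 rows; each row shifts and turns the commanded pose from where the row before left it, along the tool's axes as they then stand; what a row does not reach is not made up. A row lasts 1/10 s, in which the tool goes at most 50 mm and 8.59 degrees, less where a joint would pass 70% of its speed; a pose out of reach is approached as far as the arm can. A call is refused whole if a number of a shift passes 5 or a number of a turn 8.59, either way. A call with a gripper value outside its range is refused whole. The fingers move at their own pace and stop on an object; FORCE is the grip in N (left out, the last holds). Time passes only in rows, so rows that do not move let the fingers close. It gives the time, the measured TCP pose, the force and the opening at its end, in the units of the state.
- get_state(): the state, without advancing time (a new reading comes with each control period).
- read_camera(name): name is "scene" or "top" or "wrist"; returns a dict with "color" (384x512x3 uint8, red, green, blue), "vfov" (degrees; the focal length in pixels is half the picture's height over the tangent of half this angle, whatever the lens; pixels are square), "cx", "cy" (the principal point, pixels), "distortion" ([k1, k2, p1, p2, k3] as OpenCV has them; the pictures are not rectified), "cam_to_world" (4x4, takes a point from camera to world coordinates). Camera axes: x right, y up, looking along -z (the intrinsics and any distortion apply to the point x, -y, -z); pixel columns grow to the right and rows downward; lengths in m; the calibration is good to about 2 mm. A picture is of the moment at which its call begins. There is no depth.
- sign_off(): hands the job in, once; it reports no verdict.
Trained networks look in the newest picture that a camera, given by its name, has taken for a name from the list of things; names that differ only in an ending like _2 or _b are one class to them, and where a whole thing is asked for, a point or a joint stands for the part that bears it (a point fixed in the world has none). Each returns a list of dicts, best first, with "p" (0 to 1); they miss things now and then, are a little off and sometimes report something else, mostly with a low value. They report only what shows in the picture. A call takes as long as a camera call. They do not tell look-alikes from the thing itself.
- trace(thing, camera): "pixels" (384x512 bool, what is visible of it) and "location" ([column, row] in pixels, amid what is visible of it).
- place_of(thing, camera): "location" ([column, row] in pixels: a listed point, or the origin of a listed thing).
The state is a dict: "time": time; "qpos": joint angles; "dq": joint speeds; "joint_efforts": joint torques, N m; "eef_pos": TCP position; "tcp_rot": TCP orientation; "contact_force": force on the tool from outside, world axes, zero at the start; "wrist_torque": the same for the moment, N m; "opening": opening from 0.0 (shut) to 1.0 (fully open).
Only numpy, scipy, OpenCV 4.12 (cv2) and the standard library are available. Lean on these libraries where they do the work, as an engineer would, in place of code of your own. Each camera call takes 0.05 s, during which the arm holds its last target.

### The job

Push the red-pegged bolt of the stack feeder fully aside, then draw the bottom spacer plate out of the chute along the bed until it meets the end stop nearest the robot. Then slide that plate sideways into the side pocket, to the robot's left, so that it lies flat and snug against both the end stop and the side fence. Leave the bolt open, keep the three plates above inside the chute (they should settle flat on its floor), and leave the other things on the bench alone.

Things in the scene. Friction and masses are not known exactly. Their poses are not given: they have to be found in the camera images.
- feeder: grey and steel stack feeder fixed to the bench, turned a little in yaw. Origin at bench level under the middle of the chute's gate; x points away from the robot into the chute, y left, z up. Flat bed and chute floor are one plane at z = 10 mm. A plate lying against end stop and side fence has its origin at (-120, +87, 10) mm in this frame.
- gate (a point): middle of the gate at floor level, feeder (0, 0, 10) mm. Chute behind it: x = 0..185 mm, 74 mm wide inside, open on top, walls up to 82 mm over the bench. Two steel lips in front (x = -6..0, 52 mm free between them), from 22 mm above the floor up, hold back all plates but the lowest.
- end_stop (a point): on the bed, at the inner face of the end stop: steel strip 12 mm high across the robot's end of the bed, feeder (-210, 0, 10) mm; it runs along y from -42 to +134 mm. The lane from the gate to it is y = -43..43 mm of the bed, flush with the side pocket to its left; nothing stands between them.
- side_fence (a point): on the bed, at the inner face of the side fence: steel strip 12 mm high along the left edge of the side pocket, feeder (-122, +122, 10) mm, its length along x from -215 to -29 mm
- bolt (a joint): slide of the bolt that lies across the lane in front of the lowest plate, in m: 0 (to 0.012 at the start) barring the lane, 0.11 fully aside (stop). Grows toward the feeder's -y (the robot's right). It stays where it is left; 2 to 3 N move it. Guides at feeder y = -95..-155 mm, 23 mm above the bed.
- bolt_peg (a point): centre of the top of the red upright peg on the bolt: 14 mm diameter, 44 mm tall above the bar, top 68 mm above the bench. Closed it is at feeder x = -96, y = +26 mm, fully aside at y = -84 mm. The steel bar is 16 mm wide, its top 14 mm above the bed, its free end 15 mm beyond the peg on the +y side.
- plate_1: the lowest plate, the one to draw: orange-brown plastic, 180 (x) x 70 x 16 mm, about 0.2 kg, a ladder shape: cross webs at x = -90..-70, -10..10, 70..90 mm, side rails 14 mm wide, two through windows 60 x 42 mm centred at x = -40, +40 mm. Origin: middle of its underside. Its front stands 72 to 80 mm out of the gate, so the front window is open from above. Takes 5 to 15 N to draw.
- plate_2: same plate shape as plate_1, second from below, in the chute on plate_1. As plate_1 leaves, the plates above tip a little and drop 16 mm to the floor. Origin: middle of its underside
- plate_3: same plate shape, third from below, in the chute; origin: middle of its underside
- plate_4: same plate shape, top of the stack, in the chute, its top 74 mm above the bench at the start; origin: middle of its underside
- brass_nozzle: brass stepped hose nozzle lying left of the feeder, 55 x 146 x 56 mm, bystander; origin at the centre of its underside
- wrench_22: steel combination wrench lying right of the feeder, 44 x 219 x 8 mm, bystander; origin at the centre of its underside
Not all that is in view belongs to the job. What is shaped like the plate_4 but turquoise is not meant.

How it is judged:
On the way, in this order (a step that is already met when the one before it is completed fails the run):
1. the bolt is pushed fully aside (at least 100 of 110 mm) while the lowest plate is still in the gate (less than 20 mm drawn) (value of joint bolt above 0.1 m and x of plate_1 in the frame of feeder above -0.01 m), for 0.2 s.
2. the lowest plate is drawn clear of the chute, lying on the bed within 8 mm of the end stop, not yet in the pocket (x of plate_1 in the frame of feeder below -0.112 m and z of plate_1 in the frame of feeder below 0.014 m and y of plate_1 in the frame of feeder below 0.06 m), for 0.1 s.
At the end, for the whole second after the job is handed in: the drawn plate lies flat and at rest in the pocket, within 8 mm of end stop and side fence and square within 0.07 rad; the bolt is open at least 95 mm; the other three lie flat, stacked on the chute floor, within 15 mm of their place along it, at rest (x of plate_1 in the frame of feeder between -0.124 and -0.112 m and y of plate_1 in the frame of feeder between 0.079 and 0.091 m and z of each of plate_1, plate_2 in the frame of feeder below 0.014 m and angle between the x axis of plate_1 and the x axis of feeder, either way round below 0.07 rad and linear speed of each of plate_1, plate_2, plate_3, plate_4 below 0.01 m/s and value of joint bolt above 0.095 m and x of plate_2 in the frame of feeder between 0.078 and 0.107 m and z of plate_2 in the frame of feeder above 0.006 m and angle between each of plate_2, plate_3, plate_4's own z axis and vertical below 0.05 rad and x of plate_3 in the frame of feeder between 0.078 and 0.107 m and z of plate_3 in the frame of feeder between 0.022 and 0.03 m and x of plate_4 in the frame of feeder between 0.078 and 0.107 m and z of plate_4 in the frame of feeder between 0.038 and 0.046 m); the robot touches nothing.
It fails at once if one of the three upper plates comes forward out of the chute by more than 25 mm (x of any of plate_2, plate_3, plate_4 in the frame of feeder below 0.0675 m).
It fails at once if one of the three upper plates is lifted more than 15 mm above its starting level (z of plate_2 in the frame of feeder above 0.041 m or z of plate_3 in the frame of feeder above 0.057 m or z of plate_4 in the frame of feeder above 0.073 m).
It fails at once if a bystander (brass nozzle, wrench) is moved more than 30 mm (distance of any of brass_nozzle, wrench_22 from where it was at the start of the episode above 0.03 m).
It also fails if it takes over 59 s, if anything falls off the work surface, if the arm or the gripper's body presses on something with over 40 N, if the wrist force passes 120 N, or if a joint passes its speed limit or range.

## Working session

There is one attempt and no reset: what is moved stays moved. The work goes in short steps, Python scripts to look and compute and a shell command to move; the robot and the scene stay as the last step left them, time stands still between calls to the robot, and variables do not carry over. Pictures are saved under pics/ and viewed, and the job is handed in when it is done.

```bash
ls; mkdir -p pics
cat > h.py <<'E'
from plant import *
import numpy as np, cv2
from scipy.spatial.transform import Rotation as R
def K(c):
    h,w=c["color"].shape[:2]; f=h/2/np.tan(np.radians(c["vfov"])/2)
    return np.array([[f,0,c["cx"]],[0,f,c["cy"]],[0,0,1.]])
def ray(c,uv):
    p=cv2.undistortPoints(np.array([[uv]],float),K(c),np.array(c["distortion"],float))[0,0]
    T=np.array(c["cam_to_world"]); d=T[:3,:3]@np.array([p[0],-p[1],-1.]); return T[:3,3],d
def atz(c,uv,z):
    o,d=ray(c,uv); return o+d*(z-o[2])/d[2]
def proj(c,P):
    T=np.linalg.inv(np.array(c["cam_to_world"])); P=np.atleast_2d(P)@T[:3,:3].T+T[:3,3]
    P=P*[1,-1,-1]
    return cv2.projectPoints(P,np.zeros(3),np.zeros(3),K(c),np.array(c["distortion"],float))[0][:,0]
def save(c,n): cv2.imwrite("pics/"+n+".png",cv2.cvtColor(c["color"],cv2.COLOR_RGB2BGR))
E
python3 - <<'E'
from h import *
s=get_state(); print(s)
for n in ["scene","top","wrist"]:
    c=read_camera(n); save(c,n+"0"); print(n,c["vfov"],c["cx"],c["cy"],c["distortion"],np.round(c["cam_to_world"],3).tolist())
    for t,z in [("gate",.01),("end_stop",.01),("side_fence",.01),("bolt_peg",.068),("plate_1",.01),("plate_4",.058),("brass_nozzle",0),("wrench_22",0),("feeder",0)]:
        for d in place_of(t,n)[:2]:
            print(t,round(d["p"],2),np.round(d["location"],1),np.round(atz(c,d["location"],z),4))
E
```

```text
pics
{'time': 0.0, 'qpos': array([ 1.11799326e+00,  2.87204866e-01,  1.57816500e+00,  1.00000078e-05,
        1.27858761e+00, -1.50000854e-01]), 'dq': array([-0.00029198,  0.00063617,  0.00036134,  0.000254  , -0.00096505,
        0.00113012]), 'joint_efforts': array([-5.10646278e-04, -4.05976903e+01, -2.92624569e+01, -2.57765951e-04,
        5.70731208e-03, -1.06800687e-05]), 'eef_pos': array([0.2009575 , 0.64369408, 0.22242755]), 'tcp_rot': array([ 1.50824684e-01,  9.88559819e-01, -1.12768692e-03, -3.55579745e-04]), 'contact_force': array([-0.03175775, -1.06814886, -0.04399169]), 'wrist_torque': array([0.01538646, 0.05316372, 0.02591506]), 'opening': 1.004009139316224}
scene 44.97275671144858 254.03360014041877 194.01952648918103 [-0.08230353  0.          0.          0.          0.        ] [[0.869, 0.278, -0.408, -0.015], [-0.494, 0.484, -0.722, -1.034], [-0.004, 0.83, 0.558, 0.873], [0.0, 0.0, 0.0, 1.0]]
gate 0.61 [288.6 207.2] [ 0.6745 -0.039   0.01  ]
end_stop 0.74 [238.1 228.4] [ 0.4832 -0.0552  0.01  ]
end_stop 0.41 [192.6 165. ] [0.5144 0.361  0.01  ]
side_fence 0.86 [239.6 
[... 856 characters left out ...]
 [232.2 208.2] [0.5486 0.0751 0.01  ]
bolt_peg 0.75 [267.2 190.6] [ 0.5897 -0.0235  0.068 ]
plate_1 0.91 [334.4 268.3] [ 0.3814 -0.2158  0.01  ]
plate_1 0.66 [269.8 160.1] [ 0.6931 -0.0315  0.01  ]
plate_4 0.91 [334.4 268.3] [ 0.3803 -0.2072  0.058 ]
plate_4 0.66 [269.8 160.1] [ 0.6796 -0.0303  0.058 ]
brass_nozzle 0.66 [127.7 216.4] [0.5209 0.3808 0.    ]
wrench_22 0.61 [386.9 198.9] [ 0.5835 -0.3776  0.    ]
feeder 0.62 [268.3 165.4] [ 0.6796 -0.0275  0.    ]
wrist 62.209104031672034 258.19799956178053 191.44898733085444 [0.02418242 0.         0.         0.         0.        ] [[0.298, -0.914, -0.273, 0.131], [0.955, 0.286, 0.086, 0.666], [-0.0, -0.287, 0.958, 0.374], [0.0, 0.0, 0.0, 1.0]]
```

View pics/top0.png

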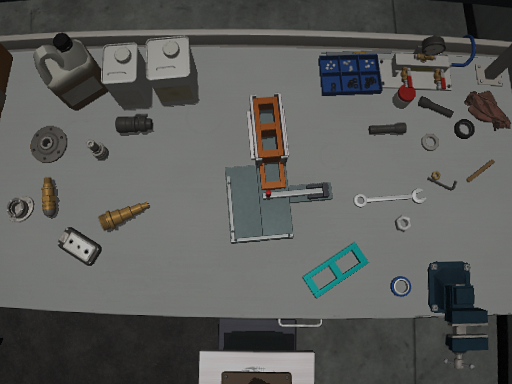

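View pics/scene0.png

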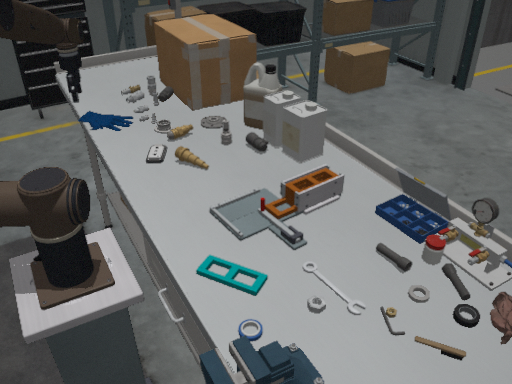

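```bash
cat > fit.py <<'E'
from h import *
from scipy.optimize import least_squares
P={"gate":(0,0,.01),"end_stop":(-.21,0,.01),"side_fence":(-.122,.122,.01)}
def F2W(p,P):
    P=np.atleast_2d(np.array(P,float)); c,s=np.cos(p[2]),np.sin(p[2])
    return np.c_[p[0]+c*P[:,0]-s*P[:,1],p[1]+s*P[:,0]+c*P[:,1],P[:,2]]
E
python3 - <<'E'
from fit import *
cs={n:read_camera(n) for n in ["top","scene"]}
obs=[]
for n,c in cs.items():
    for t in P:
        d=place_of(t,n)[0]; obs.append((c,P[t],d["location"],t,n))
f=lambda p:np.concatenate([proj(c,F2W(p,q))[0]-l for c,q,l,_,_ in obs])
r=least_squares(f,[.69,-.035,.08],loss="soft_l1"); p=r.x; print(p,np.round(r.fun,1).reshape(-1,2))
np.save("p.npy",p)
E0=[(-.21,-.042,.01),(-.21,.122,.01),(-.03,.122,.01)]
lanes=[[(-.21,-.042,.01),(-.21,.122,.01),(-.03,.122,.01)],[(0,-.037,.082),(.185,-.037,.082)],[(0,.037,.082),(.185,.037,.082)],[(-.096,.026,.024),(-.096,.026,.068)]]
for n,c in cs.items():
    u,v=proj(c,F2W(p,(-.05,0,.01)))[0]; s=5
    im=cv2.cvtColor(c["color"],cv2.COLOR_RGB2BGR); x0,y0=int(u-75),int(v-58)
    im=cv2.resize(im[y0:y0+116,x0:x0+150],None,fx=s,fy=s,interpolation=cv2.INTER_CUBIC)
    for L in lanes:
        q=((proj(c,F2W(p,L))-[x0,y0]+.5)*s).astype(np.int32); cv2.polylines(im,[q],False,(255,0,255),1)
    cv2.imwrite(f"pics/{n}1.png",im)
E
```

```text
[ 0.68190984 -0.03311467  0.11020046] [[-0.3 -0.6]
 [ 1.5  0.8]
 [-0.1 -0.2]
 [ 0.5  1.8]
 [ 0.  -1.7]
 [-1.4 -1.2]]
```

View pics/top1.png

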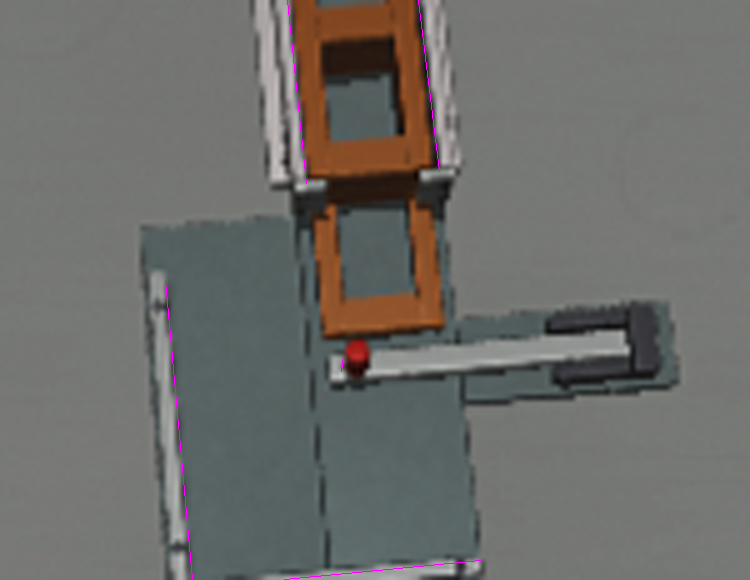

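View pics/scene1.png

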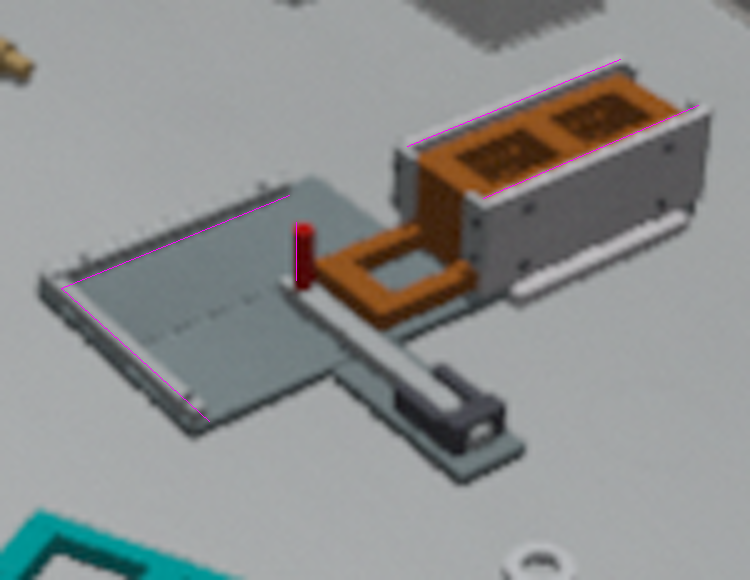

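```bash
python3 -m crank '[[1,0,0,0,0,0,-7.9],[1,0,0,0,0,0,-7.9],[1,0,0,0,0,0,-7.8],[1,-2,-4.4,0,0,0,0],[1,-2,-4.4,0,0,0,0]]' 60; python3 -m crank '[[1,-2,-4.4,0,0,0,0],[1,-2,-4.4,0,0,0,0],[1,-2,-4.4,0,0,0,0],[1,-2,-4.4,0,0,0,0],[1,-2,-4.4,0,0,0,0]]'; python3 -m crank '[[1,-2,-4.4,0,0,0,0],[1,-2,-4.4,0,0,0,0],[1,-2,-4.4,0,0,0,0],[1,-2,-4.4,0,0,0,0],[1,0,0,0,0,0,0]]'; python3 st.py -96 60 60
```

```text
time: 2.4
eef_pos: [0.2505, 0.5607, 0.2234]
tcp_rot: [-0.056, 0.998, -0.0, 0.0]
contact_force: [1.6, 0.0, 0.2]
opening: 0.14
time: 2.9
eef_pos: [0.3746, 0.3517, 0.2242]
tcp_rot: [-0.055, 0.999, 0.0, 0.0]
contact_force: [0.7, 0.7, 0.3]
opening: -0.001
time: 3.4
eef_pos: [0.4752, 0.1827, 0.2243]
tcp_rot: [-0.051, 0.999, -0.001, 0.001]
contact_force: [-0.1, 1.1, 0.0]
opening: 0.001
t 3.4 feeder tcp mm [-181.7  237.3  224.3] F [-0.   1.1  0. ] open 0.0
toolx/y/z in feeder [-1.     0.008 -0.002] [ 0.008  1.    -0.002] [ 0.002 -0.002 -1.   ]
go tool cm [ -8.69 -17.63  16.47]
```

```bash
python3 -m crank '[[1,-2.2,-4,1,0,0,0],[1,-2.2,-4,2,0,0,0],[1,-2.2,-4,2,0,0,0],[1,-2.1,-4,2,0,0,0],[1,0,0,0,0,0,0]]'; python3 st.py -96 60 60
python3 - <<'E'
from fit import *
p=np.load("p.npy")
c=read_camera("wrist")
im=cv2.cvtColor(c["color"],cv2.COLOR_RGB2BGR)
for L in [[(-.21,-.042,.01),(-.21,.122,.01),(-.03,.122,.01)],[(0,-.037,.082),(.185,-.037,.082)],[(0,.037,.082),(.185,.037,.082)],[(-.096,.026,.024),(-.096,.026,.068)],[(0,-.026,.032),(0,.026,.032)]]:
    cv2.polylines(im,[proj(c,F2W(p,L)).astype(np.int32)],False,(255,0,255),1)
cv2.imwrite("pics/w1.png",im)
for t,z in [("gate",.01),("end_stop",.01),("side_fence",.01),("bolt_peg",.068)]:
    for d in place_of(t,"wrist")[:1]: 
        w=atz(c,d["location"],z); x=w[:2]-p[:2]; cc,s=np.cos(p[2]),np.sin(p[2]); print(t,d["p"],d["location"],np.round([cc*x[0]+s*x[1],-s*x[0]+cc*x[1]],4))
E
```

```text
time: 3.9
eef_pos: [0.5768, 0.0342, 0.1503]
tcp_rot: [-0.052, 0.999, -0.0, -0.002]
contact_force: [-0.3, 0.4, -1.0]
opening: -0.004
t 3.9 feeder tcp mm [-97.   78.5 150.3] F [-0.3  0.4 -1. ] open -0.0
toolx/y/z in feeder [-1.     0.006  0.005] [0.006 1.    0.   ] [-0.005  0.    -1.   ]
go tool cm [-0.16 -1.85  9.03]
gate 0.77 [186.2, 270.3] [-0.0003  0.0038]
end_stop 0.62 [164.3, 46.4] [-0.2106  0.0003]
side_fence 0.66 [308.1, 153.4] [-0.1202  0.1241]
bolt_peg 0.56 [175.5, 199.9] [-0.0947  0.0146]
```

View pics/w1.png

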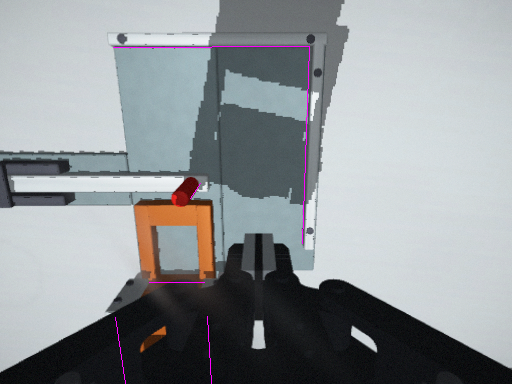

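```bash
python3 -m crank '[[1,0.1,-0.8,4,0,0,0],[1,0,-0.8,4,0,0,0],[1,0,0,1.8,0,0,0],[1,0,0,0,0,0,0]]'; python3 st.py -98 45 52
```

```text
time: 4.55
eef_pos: [0.5745, 0.0231, 0.0533]
tcp_rot: [-0.055, 0.998, 0.001, -0.003]
contact_force: [-0.1, -0.7, 0.1]
opening: 0.003
t 4.55 feeder tcp mm [-100.6   67.7   53.3] F [-0.2 -0.7  0.1] open 0.0
toolx/y/z in feeder [-1.    -0.001  0.006] [-0.001  1.     0.002] [-0.006  0.002 -1.   ]
go tool cm [-0.26 -2.27  0.12]
```

```bash
python3 -m crank '[[1,-0.2,-2,0,0,0,0],[1,0,-2,0,0,0,0],[1,0,-2,0,0,0,0],[1,0,-1.5,0,0,0,0],[1,0,-1.5,0,0,0,0]]'; python3 st.py -98 -62 52;  python3 -m crank '[[1,0,-1.5,0,0,0,0],[1,0,-1,0,0,0,0],[1,0,-0.5,0,0,0,0],[1,0,0,0,0,0,0]]'; python3 st.py -98 -62 52
```

```text
time: 5.05
eef_pos: [0.5904, -0.0675, 0.058]
tcp_rot: [-0.055, 0.998, -0.0, 0.002]
contact_force: [-0.0, 4.0, 2.0]
opening: 0.006
t 5.05 feeder tcp mm [-94.8 -24.2  58. ] F [0.4 3.9 2. ] open 0.01
toolx/y/z in feeder [-1.     0.    -0.003] [ 0.  1. -0.] [ 0.003 -0.    -1.   ]
go tool cm [ 0.33 -3.78  0.6 ]
time: 5.45
eef_pos: [0.5923, -0.0986, 0.0557]
tcp_rot: [-0.054, 0.999, -0.0, -0.0]
contact_force: [-1.0, -0.0, -0.3]
opening: -0.001
t 5.45 feeder tcp mm [-96.2 -55.2  55.7] F [-1.   0.1 -0.3] open -0.0
toolx/y/z in feeder [-1.     0.002  0.   ] [ 0.002  1.    -0.001] [-0.    -0.001 -1.   ]
go tool cm [ 0.17 -0.68  0.37]
```

```bash
python3 -m crank '[[1,0.2,-0.5,0.2,0,0,0],[1,0,-0.4,0,0,0,0],[1,0,0,0,0,0,0]]'; python3 st.py -98 -62 52;  python3 - <<'E'
from fit import *
c=read_camera("wrist"); save(c,"w2")
p=np.load("p.npy")
for d in place_of("bolt_peg","top")[:2]: print(d)
c=read_camera("top"); cc,s=np.cos(p[2]),np.sin(p[2])
for d in place_of("bolt_peg","top")[:2]:
        w=atz(c,d["location"],.068); x=w[:2]-p[:2]; print(d["p"],d["location"],np.round([cc*x[0]+s*x[1],-s*x[0]+cc*x[1]],4))
E
```

```text
time: 5.75
eef_pos: [0.5917, -0.1072, 0.0541]
tcp_rot: [-0.055, 0.999, -0.0, 0.001]
contact_force: [1.1, -0.6, 1.3]
opening: -0.002
t 5.75 feeder tcp mm [-97.8 -63.7  54.1] F [ 1.  -0.7  1.3] open -0.0
toolx/y/z in feeder [-1.     0.001 -0.001] [ 0.001  1.    -0.001] [ 0.001 -0.001 -1.   ]
go tool cm [0.02 0.17 0.21]
{'location': [267.5, 189.9], 'p': 0.6}
```

View pics/w2.png

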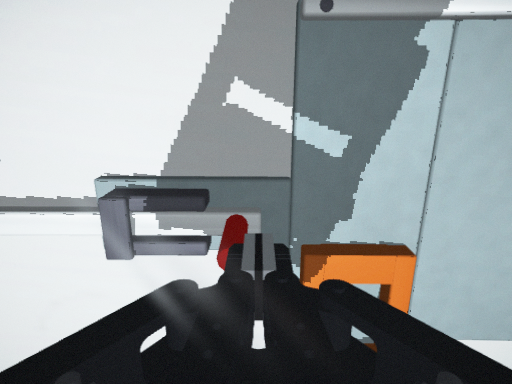

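```bash
python3 -m crank '[[1,0,-0.4,0,0,0,0],[1,0,-0.4,0,0,0,0],[1,0,0,0,0,0,0]]'; python3 st.py -98 -62 52; python3 -m crank '[[1,0,-0.3,0,0,0,0],[1,0,-0.2,0,0,0,0],[1,0,0,0,0,0,0]]'; python3 st.py -98 -62 52
```

```text
time: 6.25
eef_pos: [0.5923, -0.1142, 0.054]
tcp_rot: [-0.054, 0.999, 0.001, 0.0]
contact_force: [0.7, 4.2, 4.7]
opening: 0.003
t 6.25 feeder tcp mm [-97.9 -70.7  54. ] F [1.1 4.1 4.7] open 0.0
toolx/y/z in feeder [-1.     0.002 -0.   ] [0.002 1.    0.002] [ 0.     0.002 -1.   ]
go tool cm [0.01 0.87 0.2 ]
time: 6.55
eef_pos: [0.5924, -0.1147, 0.054]
tcp_rot: [-0.053, 0.999, 0.005, -0.001]
contact_force: [1.4, 15.4, 7.9]
opening: -0.003
t 6.55 feeder tcp mm [-98.  -71.2  54. ] F [ 3.1 15.2  7.9] open -0.0
toolx/y/z in feeder [-1.     0.003  0.001] [0.003 1.    0.01 ] [-0.001  0.01  -1.   ]
go tool cm [0.01 0.92 0.21]
```

```bash
python3 -m crank '[[1,0,1.5,0,0,0,0],[1,0,2,-3,0,0,0],[1,0,2,-4,0,0,0],[1,-1,2,-2,0,0,0],[1,0,0,0,0,0,0]]'; python3 st.py -40 0 60;  python3 - <<'E'
from fit import *
c=read_camera("wrist"); p=np.load("p.npy")
im=cv2.cvtColor(c["color"],cv2.COLOR_RGB2BGR)
for L in [[(-.056,-.021,.026),(-.056,.021,.026),(-.02,.021,.026),(-.02,-.021,.026),(-.056,-.021,.026)],[(-.076,-.035,.026),(-.076,.035,.026)],[(-.096,-.084,.068),(-.096,-.084,.024)],[(-.21,-.04,.01),(-.21,.12,.01),(-.03,.122,.01)]]:
    cv2.polylines(im,[proj(c,F2W(p,L)).astype(np.int32)],False,(255,0,255),1)
cv2.imwrite("pics/w3.png",im)
E
```

```text
time: 7.05
eef_pos: [0.5965, -0.0431, 0.1474]
tcp_rot: [-0.056, 0.998, -0.002, 0.003]
contact_force: [0.0, -0.1, 0.6]
opening: -0.001
t 7.05 feeder tcp mm [-86.   -0.5 147.4] F [-0.  -0.1  0.6] open -0.0
toolx/y/z in feeder [-1.    -0.002 -0.006] [-0.002  1.    -0.003] [ 0.006 -0.003 -1.   ]
go tool cm [-4.55  0.07  8.76]
```

View pics/w3.png

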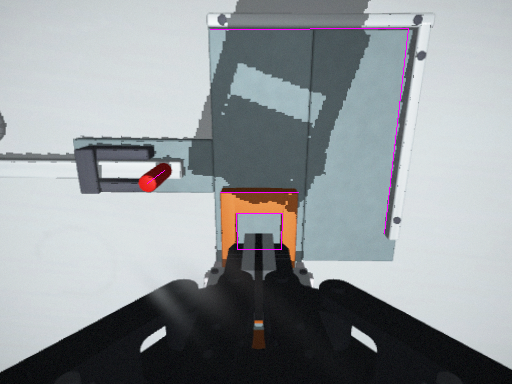

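```bash
python3 -m crank '[[1,-2.3,0,4,0,0,0],[1,-2.2,0,4,0,0,0],[1,0,0,0,0,0,0],[1,0,0,0,0,0,0]]'; python3 st.py -41 0 33
```

```text
time: 7.5
eef_pos: [0.6364, -0.0396, 0.0596]
tcp_rot: [-0.054, 0.999, 0.001, -0.004]
contact_force: [-0.0, 0.2, 0.7]
opening: 0.0
t 7.5 feeder tcp mm [-46.   -1.4  59.6] F [-0.   0.2  0.7] open 0.0
toolx/y/z in feeder [-1.     0.002  0.008] [0.002 1.    0.002] [-0.008  0.002 -1.   ]
go tool cm [-0.52  0.14  2.66]
```

```bash
python3 -m crank '[[1,-0.5,0.1,0,0,0,0],[1,0,0,1.5,0,0,0],[1,0,0,0,0,0,0]]'; python3 st.py -41 0 33;python3 -m crank '[[1,0,0,0.6,0,0,0],[1,0,0,0.5,0,0,0],[1,0,0,0,0,0,0]]'; python3 st.py -41 0 33
```

```text
time: 7.8
eef_pos: [0.6434, -0.0377, 0.0486]
tcp_rot: [-0.054, 0.999, -0.0, -0.0]
contact_force: [-0.6, 1.1, -1.2]
opening: 0.0
t 7.8 feeder tcp mm [-38.8  -0.3  48.6] F [-0.5  1.2 -1.2] open 0.0
toolx/y/z in feeder [-1.     0.001  0.   ] [ 0.001  1.    -0.   ] [-0. -0. -1.]
go tool cm [0.22 0.03 1.56]
time: 8.1
eef_pos: [0.6434, -0.0374, 0.037]
tcp_rot: [-0.055, 0.999, 0.0, -0.001]
contact_force: [0.1, -0.1, -1.2]
opening: 0.0
t 8.1 feeder tcp mm [-38.8  -0.   37. ] F [ 0.1 -0.1 -1.2] open 0.0
toolx/y/z in feeder [-1.     0.001  0.001] [0.001 1.    0.   ] [-0.001  0.    -1.   ]
go tool cm [0.22 0.   0.41]
```

```bash
python3 -m crank '[[1,0,0,0.4,0,0,0],[1,0,0,0,0,0,0],[1,0.5,0,0,0,0,0],[1,0.5,0,0,0,0,0],[1,0,0,0,0,0,0]]'; python3 st.py -41 0 33;python3 -m crank '[[1,0.5,0,0,0,0,0],[1,1,0,0,0,0,0],[1,1,0,0,0,0,0],[1,0,0,0,0,0,0]]'; python3 st.py -41 0 33
```

```text
time: 8.6
eef_pos: [0.6334, -0.0386, 0.0338]
tcp_rot: [-0.054, 0.999, 0.0, -0.0]
contact_force: [-0.0, -0.3, -0.8]
opening: 0.001
t 8.6 feeder tcp mm [-48.8  -0.1  33.8] F [-0.  -0.3 -0.8] open 0.0
toolx/y/z in feeder [-1.     0.001  0.001] [0.001 1.    0.   ] [-0.001  0.    -1.   ]
go tool cm [-0.79  0.01  0.07]
time: 9.0
eef_pos: [0.6074, -0.0413, 0.0333]
tcp_rot: [-0.054, 0.999, 0.0, -0.001]
contact_force: [0.1, 0.3, 0.3]
opening: -0.001
t 9.0 feeder tcp mm [-74.9   0.1  33.3] F [0.2 0.3 0.3] open -0.0
toolx/y/z in feeder [-1.     0.001  0.002] [0.001 1.    0.001] [-0.002  0.001 -1.   ]
go tool cm [-3.39 -0.    0.03]
```

Run:
```python
from h import *
c=read_camera("wrist"); save(c,"w4")
c=read_camera("scene"); cv2.imwrite("pics/s4.png",cv2.cvtColor(cv2.resize(c["color"][120:270,180:380],None,fx=4,fy=4,interpolation=2),4))
```

```text
(no output)
```

View pics/w4.png

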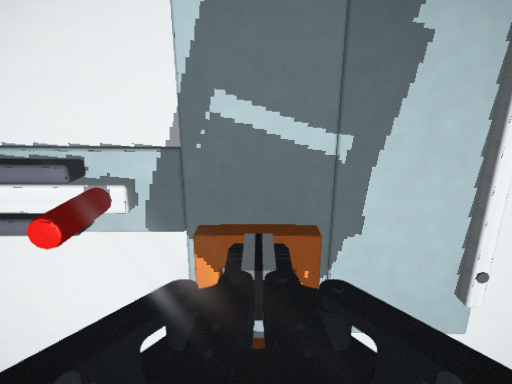

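View pics/s4.png

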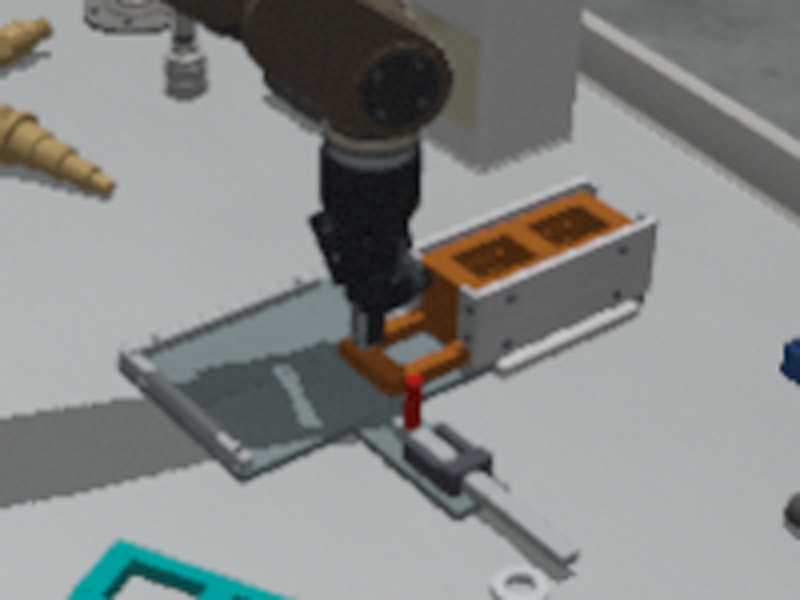

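```bash
cat > pt.py <<'E'
from fit import *
p=np.load("p.npy")
def fz(c,uv,z):
    w=atz(c,uv,z); x=w[:2]-p[:2]; cc,s=np.cos(p[2]),np.sin(p[2]); return np.round([cc*x[0]+s*x[1],-s*x[0]+cc*x[1]],4)*1000
E
python3 - <<'E'
from pt import *
c=read_camera("wrist")
print(fz(c,(200,227),.026),fz(c,(315,227),.026))
E
```

```text
[-79.4 -31.8] [-79.3  29.8]
```

Run:
```python
from pt import *
c=read_camera("wrist"); print(np.round(c["cam_to_world"],3))
s=4; x0,y0=20,160
im=cv2.resize(cv2.cvtColor(c["color"],4)[y0:y0+140,x0:x0+200+120],None,fx=2.5,fy=2.5,interpolation=2); s=2.5
for fx,col in [(-79,(255,0,255)),(-106,(0,255,0))]:
  for z in (.01,.026):
    L=F2W(p,[(fx/1000,-.035,z),(fx/1000,.035,z)])
    cv2.polylines(im,[((proj(c,L)-[x0,y0])*s).astype(np.int32)],False,col,1)
L=F2W(p,[(-.096,-.084,.068),(-.096,-.084,.024)])
cv2.polylines(im,[((proj(c,L)-[x0,y0])*s).astype(np.int32)],False,(255,255,0),1)
cv2.imwrite("pics/w5.png",im)
print(get_state()["eef_pos"])
```

```text
[[-0.109 -0.952 -0.285  0.537]
 [ 0.994 -0.104 -0.031 -0.05 ]
 [-0.    -0.287  0.958  0.184]
 [ 0.     0.     0.     1.   ]]
[ 0.60960647 -0.04145793  0.03408491]
```

View pics/w5.png

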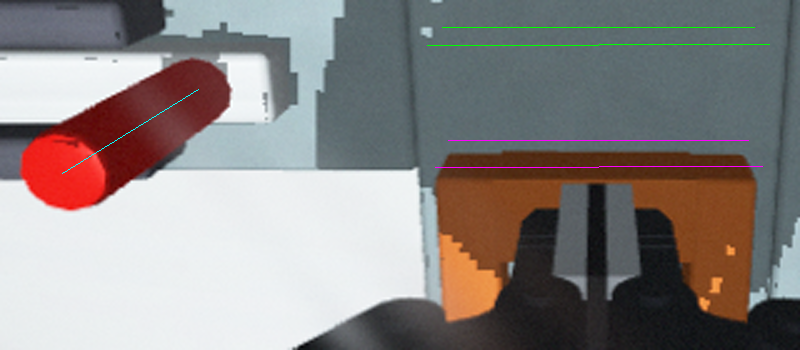

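Run:
```python
from pt import *
c=read_camera("wrist"); st=get_state()
q=st["eef_pos"]; r=R.from_quat(st["tcp_rot"])
for name,o in [("tcp",(0,0,0)),("tip",(0,0,.017)),("tip front",(.011,0,.017)),("tip back",(-.011,0,.017)),("up20",(0,0,-.02)),("f up20",(.011,0,-.02))]:
    uv=proj(c,q+r.apply(o))[0]; print(name,uv,(uv-[20,160])*2.5)
```

```text
tcp [259.05772559 243.80415162] [597.64431398 209.51037905]
tip [258.98212511 230.52152364] [597.45531277 176.3038091 ]
tip front [258.99407721 212.35810874] [597.48519303 130.89527186]
tip back [258.97069119 248.08102441] [597.42672798 220.20256102]
up20 [259.16853434 263.25780846] [597.92133585 258.14452116]
f up20 [259.18720833 241.25572921] [597.96802083 203.13932302]
```

Run:
```python
from pt import *
st=get_state()
q=st["eef_pos"]; r=R.from_quat(st["tcp_rot"]); print(q)
for n in ["scene","top"]:
    c=read_camera(n)
    pts=[q+r.apply(o) for o in [(0,0,-.04),(0,0,0),(0,0,.017)]]
    u,v=proj(c,pts[1])[0]; x0,y0=int(u)-40,int(v)-30; s=10
    im=cv2.resize(cv2.cvtColor(c["color"],4)[y0:y0+60,x0:x0+80],None,fx=s,fy=s,interpolation=2)
    cv2.polylines(im,[((proj(c,np.array(pts))-[x0,y0]+.5)*s).astype(np.int32)],False,(255,0,255),1)
    t=[q+r.apply(o) for o in [(.011,.006,.017),(.011,-.006,.017),(-.011,-.006,.017),(-.011,.006,.017)]]
    cv2.polylines(im,[((proj(c,np.array(t))-[x0,y0]+.5)*s).astype(np.int32)],True,(0,255,0),1)
    W=F2W(p,[(-.076,-.035,.026),(-.076,.035,.026),(-.01,.035,.026),(-.01,-.035,.026)])
    cv2.polylines(im,[((proj(c,W)-[x0,y0]+.5)*s).astype(np.int32)],True,(255,255,0),1)
    cv2.imwrite(f"pics/{n}6.png",im)
```

```text
[ 0.60968398 -0.04142974  0.03403902]
```

View pics/scene6.png

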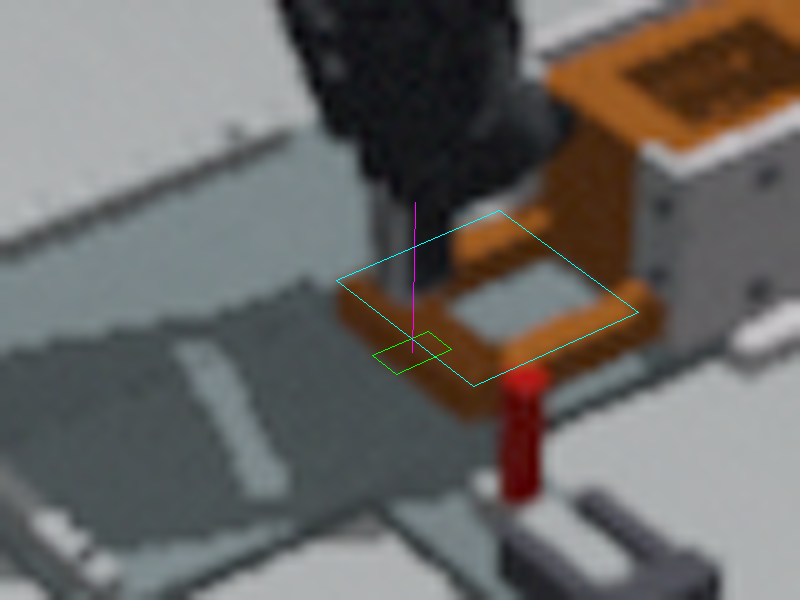

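View pics/top6.png

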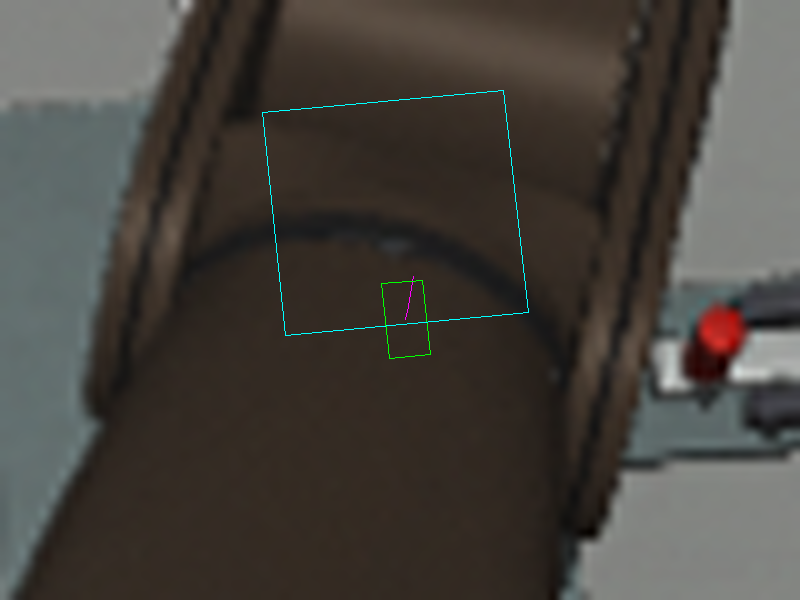

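```bash
python3 -m crank '[[1,0,0,-1,0,0,0],[1,1,0,-3,0,0,0],[1,2,0,-3,0,0,0],[1,2,0,0,0,0,0],[1,0,0,0,0,0,0]]'
cat > ov.py <<'E'
from pt import *
st=get_state()
q=st["eef_pos"]; r=R.from_quat(st["tcp_rot"]); print(q)
import sys
for n in ["scene","wrist"]:
    c=read_camera(n)
    pts=[q+r.apply(o) for o in [(0,0,-.056),(0,0,0),(0,0,.017)]]
    u,v=proj(c,pts[1])[0]; x0,y0=max(0,int(u)-40),max(0,int(v)-35); s=10
    if n=="wrist": x0,y0,s=180,180,5
    w,h=800//s,600//s
    im=cv2.resize(cv2.cvtColor(c["color"],4)[y0:y0+h,x0:x0+w],None,fx=s,fy=s,interpolation=2)
    D=lambda L:((proj(c,np.array(L))-[x0,y0]+.5)*s).astype(np.int32)
    for k in D(pts): cv2.circle(im,tuple(int(a) for a in k),4,(255,0,255),1)
    for z,col in [(.017,(0,255,0)),(0,(0,0,255)),(-.056,(255,255,0))]:
        t=[q+r.apply(o) for o in [(.011,.006,z),(.011,-.006,z),(-.011,-.006,z),(-.011,.006,z)]]
        cv2.polylines(im,[D(t)],True,col,1)
    cv2.imwrite(f"pics/{n}{sys.argv[1]}.png",im)
E
python3 ov.py 7
```

```text
time: 9.85
eef_pos: [0.5589, -0.0469, 0.1055]
tcp_rot: [-0.054, 0.999, -0.0, 0.001]
contact_force: [0.1, -0.1, -0.8]
opening: -0.002
[ 0.55893207 -0.04688666  0.1054784 ]
```

View pics/scene7.png

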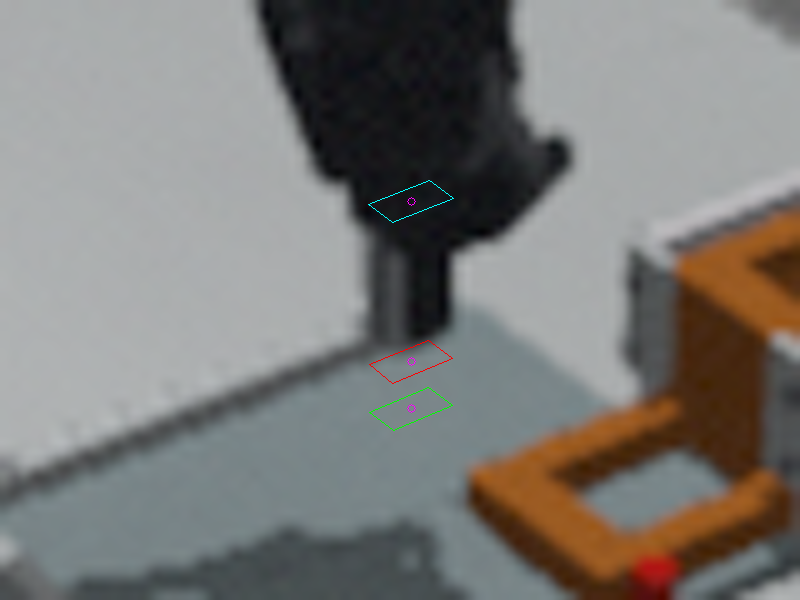

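View pics/wrist7.png

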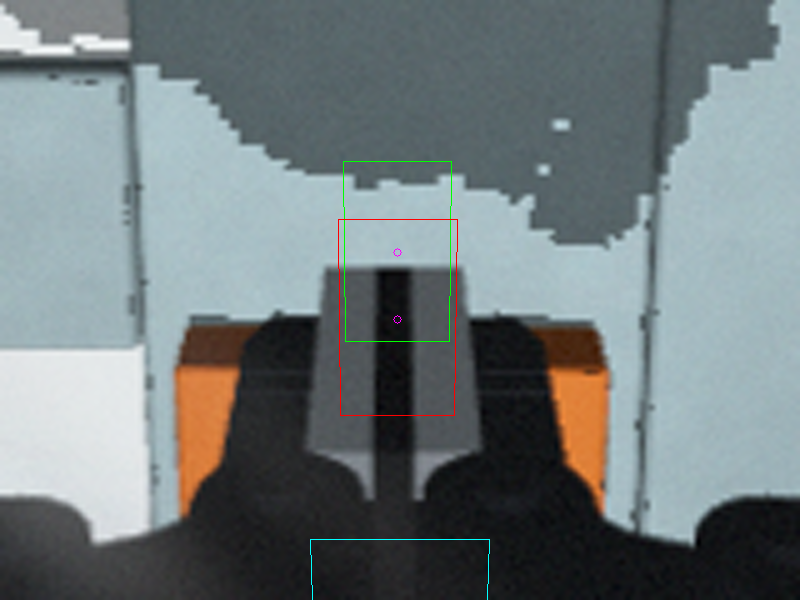

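```bash
python3 -m crank '[[1,0,0,3.5,0,0,0],[1,0,0,3,0,0,0],[1,0,0,0,0,0,0]]'; python3 -m crank '[[1,0,0,0.5,0,0,0],[1,0,0,0.5,0,0,0],[1,0,0,0.5,0,0,0],[1,0,0,0,0,0,0]]';python3 ov.py 8
```

```text
time: 10.25
eef_pos: [0.5561, -0.0457, 0.0337]
tcp_rot: [-0.055, 0.998, 0.002, -0.005]
contact_force: [-0.8, 0.9, -0.8]
opening: 0.001
time: 10.65
eef_pos: [0.5598, -0.0468, 0.024]
tcp_rot: [-0.055, 0.999, -0.0, 0.0]
contact_force: [-0.3, 0.1, -0.7]
opening: -0.0
[ 0.55981922 -0.0468318   0.02399121]
```

View pics/scene8.png

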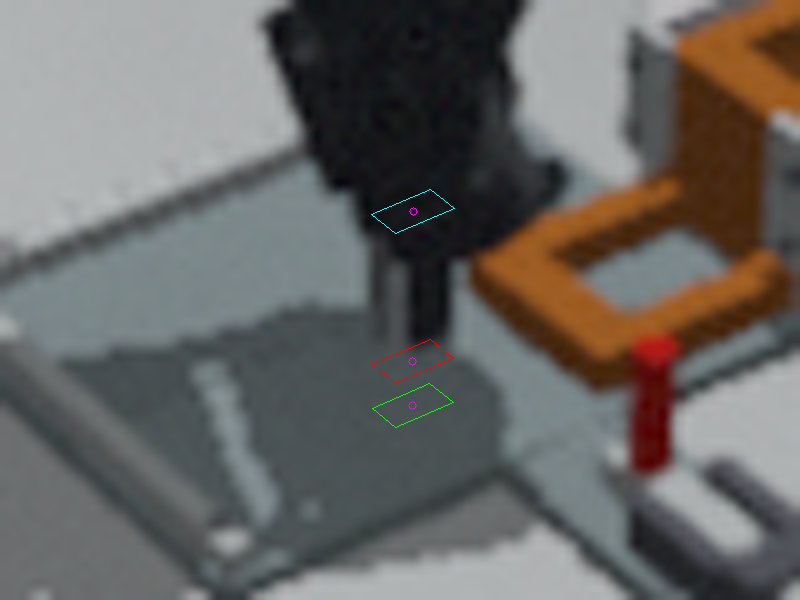

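```bash
python3 -m crank '[[1,0,0,0.5,0,0,0],[1,0,0,0.5,0,0,0],[1,0,0,0,0,0,0]]';  python3 -m crank '[[1,0,0,0.4,0,0,0],[1,0,0,0,0,0,0]]'; python3 -m crank '[[1,0,0,0.4,0,0,0],[1,0,0,0,0,0,0]]'; python3 -m crank '[[1,0,0,0.3,0,0,0],[1,0,0,0,0,0,0]]'
```

```text
time: 11.05
eef_pos: [0.5589, -0.0466, 0.0129]
tcp_rot: [-0.055, 0.999, 0.0, -0.001]
contact_force: [-0.4, 0.8, -0.5]
opening: 0.001
time: 11.25
eef_pos: [0.5592, -0.0467, 0.0092]
tcp_rot: [-0.054, 0.999, 0.0, -0.0]
contact_force: [-0.4, 0.2, -0.0]
opening: 0.002
time: 11.45
eef_pos: [0.5592, -0.0467, 0.0053]
tcp_rot: [-0.054, 0.999, 0.0, -0.0]
contact_force: [0.0, -0.8, -0.7]
opening: -0.001
time: 11.65
eef_pos: [0.5598, -0.0468, 0.0027]
tcp_rot: [-0.055, 0.999, -0.0, 0.0]
contact_force: [-0.3, -0.7, 0.1]
opening: 0.0
```

```bash
python3 -m crank '[[1,0,0,0.3,0,0,0],[1,0,0,0,0,0,0]]';  python3 -m crank '[[1,0,0,0.3,0,0,0],[1,0,0,0,0,0,0]]'; python3 ov.py 9
```

```text
time: 11.85
eef_pos: [0.5599, -0.0469, 0.0025]
tcp_rot: [-0.055, 0.998, 0.0, -0.001]
contact_force: [-7.0, 0.7, 15.9]
opening: -0.006
time: 12.05
eef_pos: [0.56, -0.0469, 0.0024]
tcp_rot: [-0.055, 0.998, 0.0, -0.002]
contact_force: [-14.5, 2.8, 32.8]
opening: 0.002
[ 0.55998422 -0.04689191  0.00243252]
```

View pics/scene9.png

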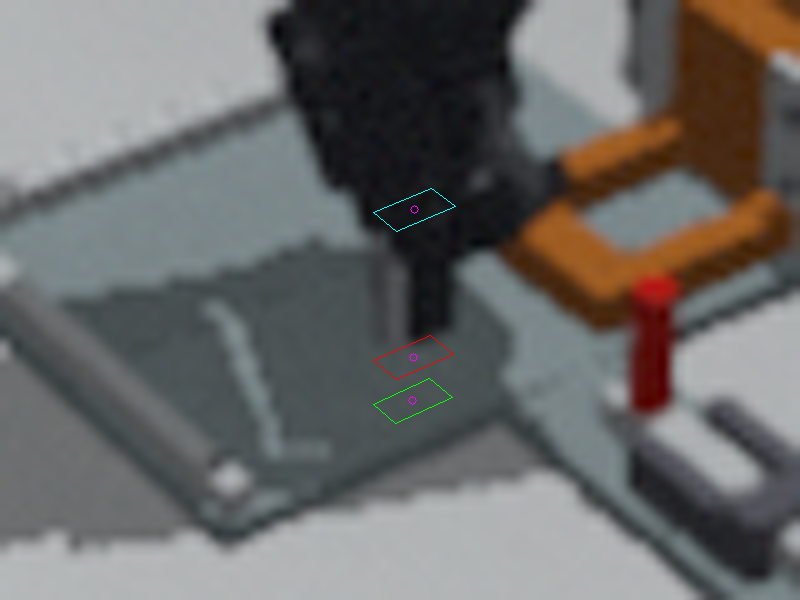

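View pics/wrist9.png

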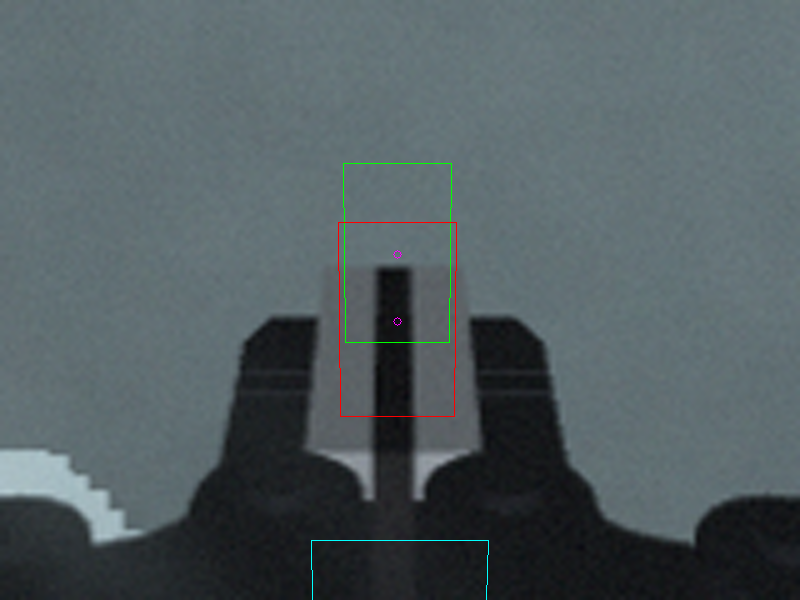

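```bash
python3 -m crank '[[1,0,0,-1,0,0,0],[1,0,0,-0.5,0,0,0],[1,0,0,0,0,0,0]]'; python3 st.py -41 0 10;python3 - <<'E'
from pt import *
c=read_camera("wrist"); z=get_state()["eef_pos"][2]+.0075
print(z,fz(c,(259,233.6),z),fz(c,(245,233.6),z),fz(c,(273,233.6),z), fz(c,(224,244),z))
c=read_camera("scene")
E
```

```text
time: 12.45
eef_pos: [0.5601, -0.047, 0.0124]
tcp_rot: [-0.055, 0.999, -0.0, 0.001]
contact_force: [1.1, -0.3, -0.8]
opening: 0.0
t 12.45 feeder tcp mm [-122.6   -0.4   12.4] F [ 1.  -0.4 -0.8] open 0.0
toolx/y/z in feeder [-1.     0.001 -0.001] [ 0.001  1.    -0.001] [ 0.001 -0.001 -1.   ]
go tool cm [-8.16  0.05  0.25]
0.019223856556726777 [-131.2   -0.4] [-131.3   -7.2] [-131.2    6.5] [-125.7  -17.7]
```

```bash
python3 -m crank '[[1,-1,0,-3,0,0,0],[1,-3.5,0,0,0,0,0],[1,-3.3,0,0,0,0,0],[1,0,0,0,0,-8,0],[1,0,0,0,0,0,0]]'; python3 st.py -43 0 25
```

```text
time: 13.05
eef_pos: [0.6329, -0.0374, 0.0371]
tcp_rot: [-0.054, 0.996, 0.005, 0.065]
contact_force: [-1.2, -0.3, -0.7]
opening: -0.001
t 13.05 feeder tcp mm [-49.2   1.2  37.1] F [-1.2 -0.2 -0.7] open -0.0
toolx/y/z in feeder [-0.991  0.002 -0.13 ] [0.001 1.    0.003] [ 0.13   0.003 -0.991]
go tool cm [-0.45 -0.12  1.28]
```

```bash
python3 -m crank '[[1,-0.5,-0.1,1.2,0,0,0],[1,0,0,0,0,0,0],[1,0,0,0,0,0,0]]'; python3 st.py -42 0 8; python3 ov.py 10
```

```text
time: 13.35
eef_pos: [0.6443, -0.0387, 0.0309]
tcp_rot: [-0.054, 0.996, 0.004, 0.069]
contact_force: [0.2, 0.4, 0.9]
opening: 0.0
t 13.35 feeder tcp mm [-38.   -1.4  30.9] F [0.2 0.3 0.9] open 0.0
toolx/y/z in feeder [-0.99   0.001 -0.139] [ 0.001  1.    -0.   ] [ 0.139 -0.    -0.99 ]
go tool cm [0.71 0.14 2.21]
[ 0.64429617 -0.03867588  0.03087529]
```

View pics/scene10.png

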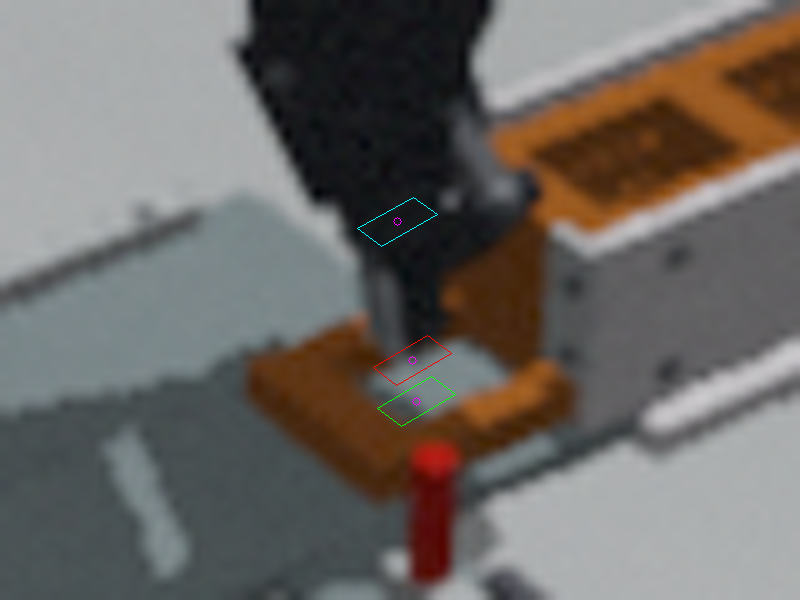

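View pics/wrist10.png

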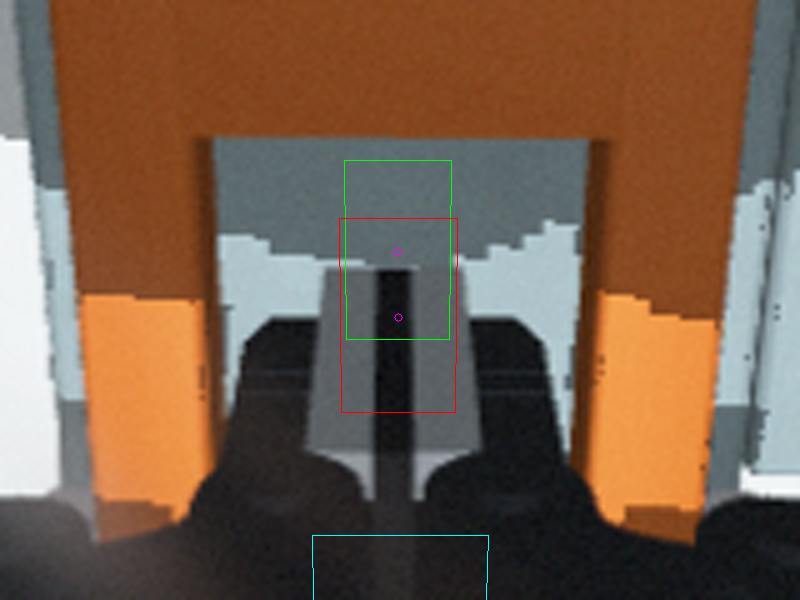

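```bash
python3 -m crank '[[1,0.3,0.1,1.2,0,0,0],[1,0,0,0,0,0,0]]'; python3 st.py -42 0 8;python3 -m crank '[[1,0.1,0,0.5,0,0,0],[1,0.1,0,0.4,0,0,0],[1,0,0,0,0,0,0]]'; python3 st.py -42 0 8
```

```text
time: 13.65
eef_pos: [0.6409, -0.0373, 0.0165]
tcp_rot: [-0.054, 0.996, 0.004, 0.068]
contact_force: [0.1, -0.2, 0.1]
opening: 0.002
t 13.65 feeder tcp mm [-41.2   0.4  16.5] F [ 0.1 -0.2  0.1] open 0.0
toolx/y/z in feeder [-0.991  0.001 -0.136] [0.001 1.    0.001] [ 0.136  0.001 -0.991]
go tool cm [ 0.19 -0.04  0.83]
time: 13.95
eef_pos: [0.641, -0.0377, 0.0082]
tcp_rot: [-0.054, 0.996, 0.004, 0.069]
contact_force: [0.6, 0.0, 0.3]
opening: 0.006
t 13.95 feeder tcp mm [-41.2  -0.    8.2] F [ 0.6 -0.1  0.3] open 0.01
toolx/y/z in feeder [-0.99   0.001 -0.138] [0.001 1.    0.001] [ 0.138  0.    -0.99 ]
go tool cm [0.09 0.   0.  ]
```

```bash
python3 -m crank '[[1,0.5,0,-0.07,0,0,0],[1,0.5,0,-0.07,0,0,0],[1,0.5,0,-0.07,0,0,0],[1,0.5,0,-0.07,0,0,0]]'; python3 st.py -42 0 8; python3 -m crank '[[1,0.5,0,-0.07,0,0,0],[1,0.5,0,-0.07,0,0,0],[1,0.5,0,-0.07,0,0,0],[1,0.5,0,-0.07,0,0,0]]'; python3 st.py -42 0 8
```

```text
time: 14.35
eef_pos: [0.6248, -0.0406, 0.0112]
tcp_rot: [-0.054, 0.996, 0.003, 0.074]
contact_force: [8.1, 1.1, -2.1]
opening: -0.001
t 14.35 feeder tcp mm [-57.6  -1.1  11.2] F [ 8.2  0.2 -2.1] open -0.0
toolx/y/z in feeder [-0.989  0.002 -0.148] [ 0.002  1.    -0.002] [ 0.148 -0.003 -0.989]
go tool cm [-1.49  0.12  0.54]
time: 14.75
eef_pos: [0.6053, -0.0429, 0.0116]
tcp_rot: [-0.054, 0.996, 0.003, 0.075]
contact_force: [7.6, 1.5, -1.4]
opening: 0.001
t 14.75 feeder tcp mm [-77.3  -1.3  11.6] F [ 7.8  0.6 -1.4] open 0.0
toolx/y/z in feeder [-0.989  0.002 -0.149] [ 0.002  1.    -0.003] [ 0.149 -0.003 -0.989]
go tool cm [-3.43  0.14  0.89]
```

```bash
python3 -m crank '[[1,0.9,0,0.15,0,0,0],[1,1,0,-0.1,0,0,0],[1,1,0,-0.14,0,0,0],[1,1,0,-0.14,0,0,0]]'; python3 st.py -42 0 8; python3 -m crank '[[1,1,0,-0.14,0,0,0],[1,1,0,-0.14,0,0,0],[1,1,0,-0.14,0,0,0]]'; python3 st.py -180 0 8; python3 ov.py 11
```

```text
time: 15.15
eef_pos: [0.566, -0.0474, 0.009]
tcp_rot: [-0.054, 0.996, 0.002, 0.074]
contact_force: [5.1, 0.6, 5.3]
opening: -0.001
t 15.15 feeder tcp mm [-116.8   -1.5    9. ] F [5.1 0.  5.3] open -0.0
toolx/y/z in feeder [-0.989  0.001 -0.148] [ 0.002  1.    -0.003] [ 0.148 -0.003 -0.989]
go tool cm [-7.38  0.16  1.2 ]
time: 15.45
eef_pos: [0.5355, -0.0507, 0.0087]
tcp_rot: [-0.054, 0.996, 0.002, 0.074]
contact_force: [5.1, -0.0, 4.8]
opening: 0.003
t 15.45 feeder tcp mm [-147.5   -1.4    8.7] F [ 5.1 -0.6  4.8] open 0.0
toolx/y/z in feeder [-0.989  0.001 -0.147] [ 0.002  1.    -0.003] [ 0.147 -0.003 -0.989]
go tool cm [ 3.23  0.14 -0.41]
[ 0.53548659 -0.05074168  0.00869379]
```

View pics/scene11.png

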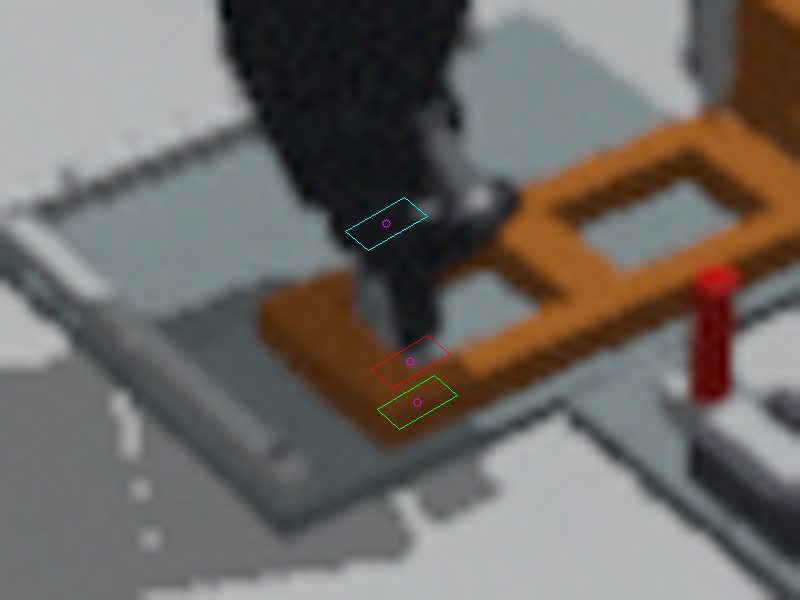

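Works; the plate is following. Finish the draw.

```bash
python3 -m crank '[[1,1,0,-0.14,0,0,0],[1,0.8,0,-0.12,0,0,0],[1,0.6,0,-0.09,0,0,0],[1,0,0,0,0,0,0]]'; python3 st.py -180 0 8; python3 -m crank '[[1,0.4,0,-0.05,0,0,0],[1,0.4,0,-0.05,0,0,0],[1,0,0,0,0,0,0]]'; python3 st.py -180 0 8;  python3 -m crank '[[1,0.3,0,-0.04,0,0,0],[1,0,0,0,0,0,0]]'; python3 st.py -180 0 8; python3 ov.py 12
```

```text
time: 15.95
eef_pos: [0.5072, -0.0522, 0.0054]
tcp_rot: [-0.054, 0.996, 0.004, 0.069]
contact_force: [1.0, 0.9, -0.5]
opening: 0.001
t 15.95 feeder tcp mm [-175.7    0.3    5.4] F [ 1.1  0.7 -0.5] open 0.0
toolx/y/z in feeder [-0.991  0.002 -0.137] [0.001 1.    0.001] [ 0.137  0.001 -0.991]
go tool cm [ 0.39 -0.03 -0.31]
time: 16.25
eef_pos: [0.5067, -0.0533, 0.0085]
tcp_rot: [-0.052, 0.996, 0.003, 0.077]
contact_force: [17.2, 7.0, -6.3]
opening: 0.003
t 16.25 feeder tcp mm [-176.4   -0.8    8.5] F [17.9  5.  -6.3] open 0.0
toolx/y/z in feeder [-0.988  0.005 -0.155] [ 0.006  1.    -0.002] [ 0.155 -0.003 -0.988]
go tool cm [ 0.37  0.08 -0.01]
time: 16.45
eef_pos: [0.5066, -0.0537, 0.01]
tcp_rot: [-0.052, 0.995, 0.003, 0.081]
contact_force: [23.0, 9.6, -5.9]
opening: -0.004
t 16.45 feeder tcp mm [-176.5   -1.2   10. ] F [23.9  7.  -5.9] open -0.0
toolx/y/z in feeder [-0.987  0.006 -0.161] [ 0.007  1.    -0.003] [ 0.161 -0.004 -0.987]
go tool cm [0.37 0.11 0.14]
[ 0.50656674 -0.05367803  0.00997723]
```

View pics/scene12.png

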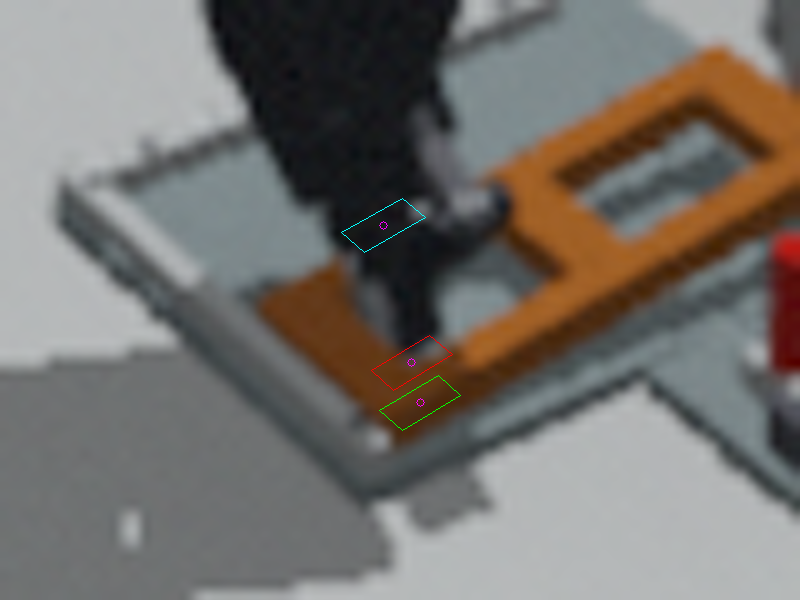

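```bash
python3 -m crank '[[1,-1.2,0,0.15,0,0,0],[1,-0.3,0,-1.5,0,0,0],[1,0,0,-4,0,0,0],[1,0,0,-4.5,0,8,0],[1,0,0,0,0,0,0]]'; python3 st.py -121 0 60
python3 - <<'E'
from pt import *
for n in ["wrist","scene"]:
    c=read_camera(n); im=cv2.cvtColor(c["color"],4)
    s,x0,y0=(1.5,0,0) if n=="wrist" else (4,180,120)
    im=cv2.resize(im[y0:y0+(384 if n=="wrist" else 150),x0:x0+(512 if n=="wrist" else 200)],None,fx=s,fy=s,interpolation=2)
    for L in [[(-.21,-.035,.026),(-.21,.035,.026),(-.03,.035,.026),(-.03,-.035,.026),(-.21,-.035,.026)],[(.185,-.034,.058),(.005,-.034,.058),(.005,.034,.058),(.185,.034,.058)]]:
        cv2.polylines(im,[((proj(c,F2W(p,L))-[x0,y0]+.5)*s).astype(np.int32)],False,(255,0,255),1)
    cv2.imwrite(f"pics/{n}13.png",im)
E
```

```text
time: 17.05
eef_pos: [0.5034, -0.0548, 0.1104]
tcp_rot: [-0.055, 0.998, -0.002, 0.006]
contact_force: [1.6, -0.6, 0.5]
opening: 0.001
t 17.05 feeder tcp mm [-179.8   -1.9  110.4] F [ 1.6 -0.8  0.5] open 0.0
toolx/y/z in feeder [-1.    -0.    -0.011] [-0.     1.    -0.004] [ 0.011 -0.004 -1.   ]
go tool cm [-5.83  0.21  5.1 ]
```

View pics/scene13.png

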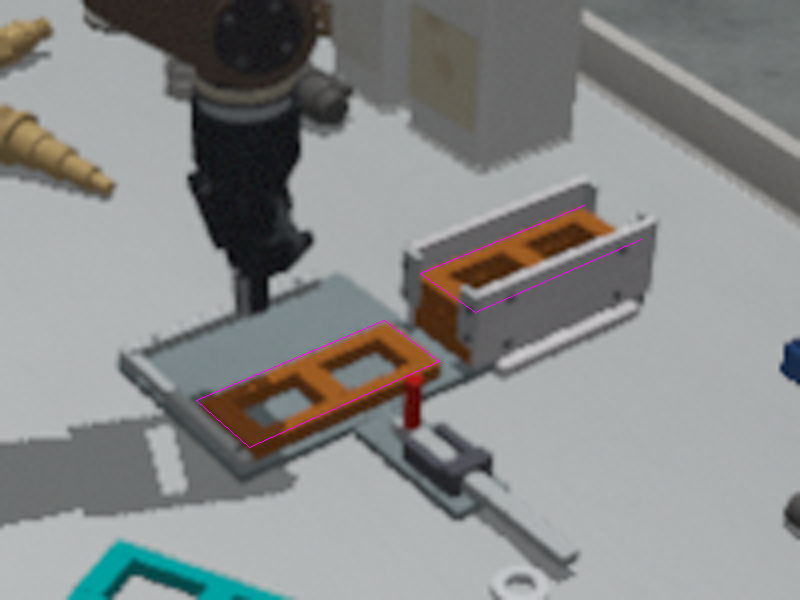

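View pics/wrist13.png

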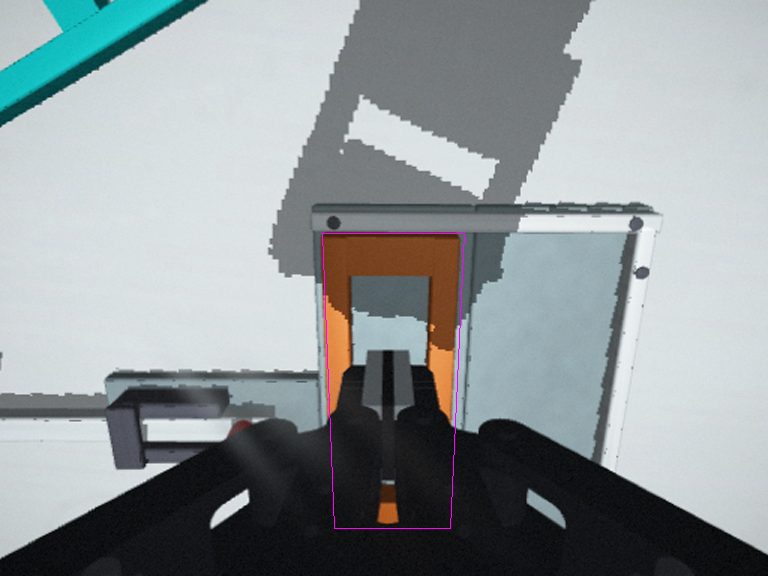

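```bash
python3 - <<'E'
from plant import *
print(get_state()["qpos"])
E
python3 -m crank '[[-0.2,-1,0,0,0,0,8.5],[-0.2,-1,0,0,0,0,8.5],[-0.2,-1,0,0,0,0,8.5],[-0.2,-1,0,0,0,0,8.5],[-0.2,0,0,0,0,0,8.5]]'; python3 -m crank '[[-0.2,0,0,0,0,0,8.5],[-0.2,0,0,0,0,0,8.5],[-0.2,0,0,0,0,0,8.5],[-0.2,0,0,0,0,0,8.5],[-0.2,0,0,0,0,0,8.5]]';python3 -m crank '[[-0.2,0,0,0,0,0,5],[-0.2,0,0,0,0,0,0]]'; python3 st.py -119 0 60
```

```text
[-0.30994104  0.03752601  2.09298933  0.00234163  1.00617818 -1.99205613]
time: 17.65
eef_pos: [0.537, -0.0578, 0.1015]
tcp_rot: [0.314, 0.949, 0.001, -0.0]
contact_force: [0.0, 0.0, 0.5]
opening: 0.603
time: 18.15
eef_pos: [0.5358, -0.0573, 0.1012]
tcp_rot: [0.637, 0.771, 0.001, -0.001]
contact_force: [-0.5, 0.1, 0.5]
opening: 0.604
time: 18.35
eef_pos: [0.536, -0.0574, 0.1015]
tcp_rot: [0.667, 0.745, 0.001, -0.001]
contact_force: [0.6, 0.9, 0.0]
opening: 0.594
t 18.35 feeder tcp mm [-147.7   -8.   101.5] F [0.7 0.8 0. ] open 0.59
toolx/y/z in feeder [0.001 1.    0.003] [ 1.    -0.001 -0.001] [-0.001  0.003 -1.   ]
go tool cm [0.8  2.87 4.15]
```

```bash
python3 -m crank '[[-0.2,0.8,2.8,2,0,0,0],[-0.2,0,0,2,0,0,0],[-0.2,0,0,0,0,0,0]]'; python3 st.py -119 0 40;  python3 - <<'E'
from pt import *
c=read_camera("wrist"); im=cv2.cvtColor(c["color"],4)
im=cv2.resize(im,None,fx=1.5,fy=1.5)
q=get_state()["eef_pos"]
for L in [[(-.21,-.035,.026),(-.21,.035,.026),(-.03,.035,.026),(-.03,-.035,.026),(-.21,-.035,.026)],[(-.21,.122,.01),(-.04,.122,.01)],[(-.13,-.021,.026),(-.13,.021,.026),(-.11,.021,.026),(-.11,-.021,.026)]]:
    cv2.polylines(im,[((proj(c,F2W(p,L))+.5)*1.5).astype(np.int32)],False,(255,0,255),1)
cv2.imwrite(f"pics/w14.png",im)
E
```

```text
time: 18.65
eef_pos: [0.5619, -0.0458, 0.0597]
tcp_rot: [0.667, 0.745, -0.0, -0.003]
contact_force: [-0.4, 0.7, -0.7]
opening: 0.601
t 18.65 feeder tcp mm [-120.7    0.6   59.7] F [-0.3  0.7 -0.7] open 0.6
toolx/y/z in feeder [-0.001  1.     0.004] [ 1.     0.001 -0.005] [-0.005  0.004 -1.   ]
go tool cm [-0.07  0.18  1.97]
```

View pics/w14.png

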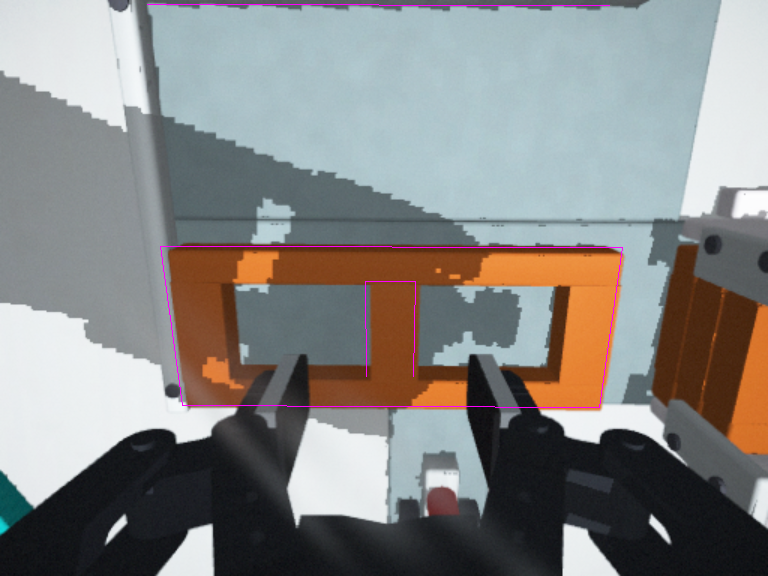

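```bash
python3 -m crank '[[-0.2,0,0,2,0,0,0],[-0.2,0,0,1.5,0,0,0],[-0.2,0,0,1,0,0,0],[-0.2,0,0,0.6,0,0,0],[-0.2,0,0,0,0,0,0]]'; python3 st.py -119 0 5; python3 -m crank '[[-0.2,0,0,0.3,0,0,0],[-0.2,0,0,0.3,0,0,0],[-0.2,0,0,0,0,0,0]]'; python3 st.py -119 0 5;  python3 ov.py 15
```

```text
time: 19.2
eef_pos: [0.5649, -0.0466, 0.0126]
tcp_rot: [0.667, 0.745, 0.001, 0.0]
contact_force: [-0.3, 0.3, -0.4]
opening: 0.598
t 19.2 feeder tcp mm [-117.8   -0.6   12.6] F [-0.2  0.4 -0.4] open 0.6
toolx/y/z in feeder [0.001 1.    0.001] [ 1.    -0.001  0.003] [ 0.003  0.001 -1.   ]
go tool cm [ 0.06 -0.12  0.76]
time: 19.5
eef_pos: [0.5656, -0.0467, 0.0074]
tcp_rot: [0.667, 0.745, 0.002, 0.001]
contact_force: [-0.9, -0.0, 0.1]
opening: 0.595
t 19.5 feeder tcp mm [-117.1   -0.7    7.4] F [-0.9  0.1  0.1] open 0.59
toolx/y/z in feeder [0.001 1.    0.   ] [ 1.    -0.001  0.004] [ 0.004  0.    -1.   ]
go tool cm [ 0.07 -0.2   0.24]
[ 0.56564446 -0.04672505  0.00743697]
```

View pics/scene15.png

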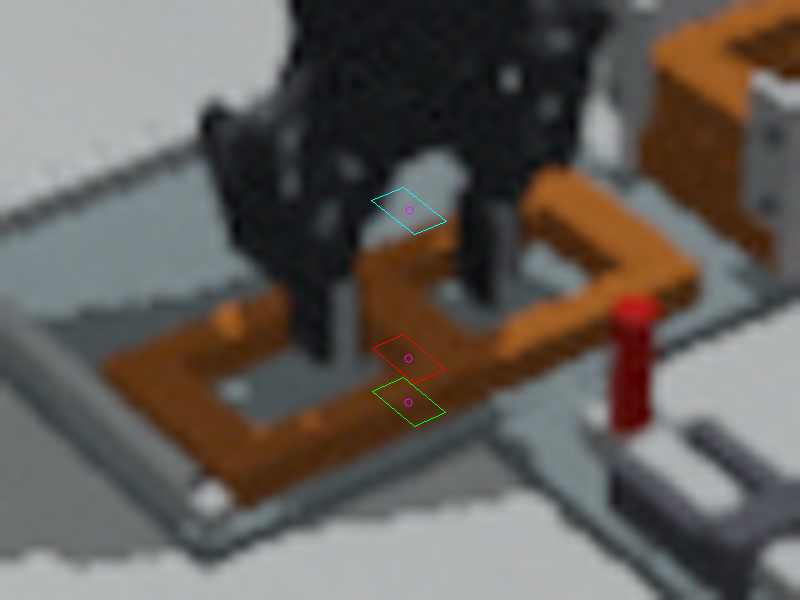

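```bash
python3 -m crank '[[-0.2,0,-0.1,0.3,0,0,0],[-0.2,0,-0.1,0.3,0,0,0],[-0.2,0,0,0,0,0,0]]'; python3 st.py -119 20 2; python3 -m crank '[[-0.2,0.5,0,0,0,0,0],[-0.2,0.5,0,0,0,0,0],[-0.2,0.5,0,0,0,0,0],[-0.2,0.5,0,0,0,0,0]]'; python3 st.py -120 97 1
```

```text
time: 19.9
eef_pos: [0.5629, -0.0468, 0.0007]
tcp_rot: [0.667, 0.745, 0.001, 0.001]
contact_force: [-0.5, 0.1, -1.0]
opening: 0.6
t 19.9 feeder tcp mm [-119.8   -0.5    0.7] F [-0.5  0.2 -1. ] open 0.6
toolx/y/z in feeder [0.001 1.    0.001] [ 1.    -0.001  0.003] [ 0.003  0.001 -1.   ]
go tool cm [ 2.05  0.07 -0.12]
time: 20.3
eef_pos: [0.5614, -0.0266, 0.0014]
tcp_rot: [0.667, 0.745, 0.002, 0.001]
contact_force: [0.8, -0.2, -0.8]
opening: 0.599
t 20.3 feeder tcp mm [-119.    19.7    1.4] F [ 0.8 -0.2 -0.8] open 0.6
toolx/y/z in feeder [0. 1. 0.] [ 1.    -0.     0.004] [ 0.004  0.    -1.   ]
go tool cm [ 7.73 -0.1   0.05]
```

```bash
python3 -m crank '[[-0.2,0.8,0,0,0,0,0],[-0.2,0.8,0,0,0,0,0],[-0.2,0.8,0,0,0,0,0],[-0.2,0.8,0,0,0,0,0],[-0.2,0.8,0,0,0,0,0]]'; python3 st.py -120 97 1; python3 ov.py 16
```

```text
time: 20.8
eef_pos: [0.557, 0.0134, 0.0015]
tcp_rot: [0.667, 0.745, 0.002, 0.001]
contact_force: [0.7, -0.6, 0.2]
opening: 0.602
t 20.8 feeder tcp mm [-119.    60.     1.5] F [ 0.7 -0.6  0.2] open 0.6
toolx/y/z in feeder [0.001 1.    0.   ] [ 1.    -0.001  0.004] [ 0.004  0.    -1.   ]
go tool cm [ 3.7  -0.1   0.05]
[0.55704775 0.01343895 0.00147709]
```

View pics/scene16.png

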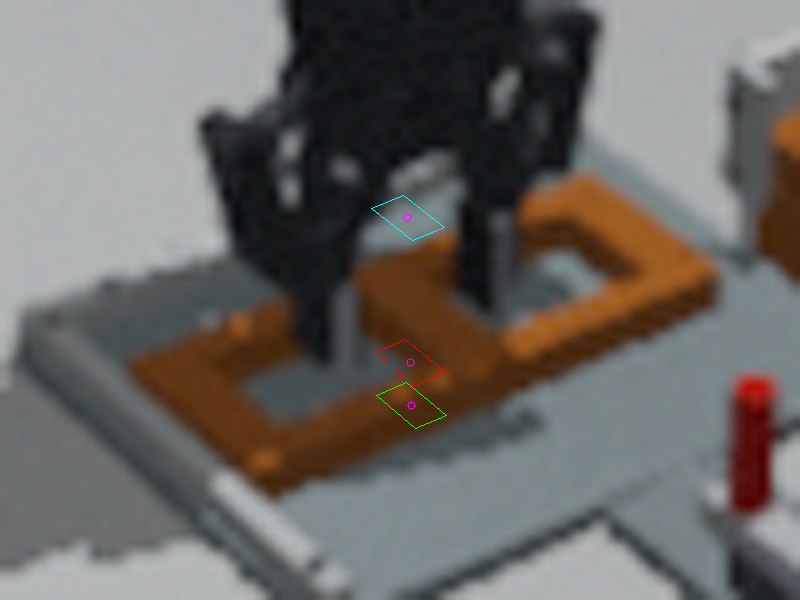

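Plate is following squarely. Continue to the fence.

```bash
python3 -m crank '[[-0.2,0.8,0,0,0,0,0],[-0.2,0.8,0,0,0,0,0],[-0.2,0.6,0,0,0,0,0],[-0.2,0.4,0,0,0,0,0],[-0.2,0,0,0,0,0,0]]'; python3 st.py -120 97 1;python3 -m crank '[[-0.2,0.4,0,0,0,0,0],[-0.2,0.3,0,0,0,0,0],[-0.2,0,0,0,0,0,0]]'; python3 st.py -120 97 1; python3 -m crank '[[-0.2,0.3,0,0,0,0,0],[-0.2,0.3,0,0,0,0,0],[-0.2,0,0,0,0,0,0]]'; python3 st.py -120 97 1
```

```text
time: 21.4
eef_pos: [0.5541, 0.0392, 0.0014]
tcp_rot: [0.667, 0.745, 0.002, 0.001]
contact_force: [0.2, 0.3, -0.6]
opening: 0.6
t 21.4 feeder tcp mm [-119.1   86.     1.4] F [ 0.2  0.3 -0.6] open 0.6
toolx/y/z in feeder [0.    1.    0.001] [ 1.    -0.     0.004] [ 0.004  0.001 -1.   ]
go tool cm [ 1.1  -0.09  0.04]
time: 21.7
eef_pos: [0.5534, 0.0459, 0.0014]
tcp_rot: [0.667, 0.745, 0.002, 0.001]
contact_force: [-0.0, 0.4, -0.4]
opening: 0.6
t 21.7 feeder tcp mm [-119.1   92.6    1.4] F [ 0.   0.4 -0.4] open 0.6
toolx/y/z in feeder [0.001 1.    0.001] [ 1.    -0.001  0.004] [ 0.004  0.001 -1.   ]
go tool cm [ 0.44 -0.09  0.04]
time: 22.0
eef_pos: [0.5529, 0.0503, 0.0015]
tcp_rot: [0.667, 0.745, 0.001, 0.002]
contact_force: [-0.1, -5.8, -0.6]
opening: 0.599
t 22.0 feeder tcp mm [-119.    97.1    1.5] F [-0.8 -5.8 -0.6] open 0.6
toolx/y/z in feeder [ 0.     1.    -0.002] [ 1.    -0.     0.004] [ 0.004 -0.002 -1.   ]
go tool cm [-0.01 -0.1   0.04]
```

```bash
python3 -m crank '[[-0.2,0.3,0,0,0,0,0],[-0.2,0,0,0,0,0,0]]'; python3 st.py -120 90 1;python3 -m crank '[[-0.2,-0.5,0,0,0,0,0],[-0.2,-0.4,0,0,0,0,0],[-0.2,0,-0.6,0,0,0,0],[-0.2,0,-0.5,0,0,0,0],[-0.2,0,0,0,0,0,0]]'; python3 st.py -135 90 1; python3 -m crank '[[-0.2,0,-0.3,0,0,0,0],[-0.2,0,-0.3,0,0,0,0],[-0.2,0,0,0,0,0,0]]'; python3 st.py -135 90 1
```

```text
time: 22.2
eef_pos: [0.553, 0.0504, 0.0015]
tcp_rot: [0.667, 0.745, -0.001, 0.004]
contact_force: [0.4, -15.5, -1.1]
opening: 0.6
t 22.2 feeder tcp mm [-119.    97.2    1.5] F [ -1.3 -15.4  -1.1] open 0.6
toolx/y/z in feeder [-0.     1.    -0.007] [1.    0.    0.004] [ 0.004 -0.007 -1.   ]
go tool cm [-0.72 -0.1   0.05]
time: 22.7
eef_pos: [0.5413, 0.0448, 0.001]
tcp_rot: [0.667, 0.745, 0.001, 0.001]
contact_force: [-0.1, 0.7, -0.1]
opening: 0.599
t 22.7 feeder tcp mm [-131.2   92.9    1. ] F [ 0.   0.7 -0.1] open 0.6
toolx/y/z in feeder [0.    1.    0.001] [ 1.    -0.     0.003] [ 0.003  0.001 -1.   ]
go tool cm [-0.29 -0.38  0.  ]
time: 23.0
eef_pos: [0.5381, 0.0438, 0.002]
tcp_rot: [0.668, 0.745, 0.003, 0.003]
contact_force: [3.5, 0.7, -1.2]
opening: 0.597
t 23.0 feeder tcp mm [-134.5   92.3    2. ] F [ 3.6  0.3 -1.2] open 0.6
toolx/y/z in feeder [0.001 1.    0.   ] [ 1.    -0.001  0.009] [ 0.009  0.    -1.   ]
go tool cm [-0.23 -0.05  0.1 ]
```

Snug against the end stop. Back off and withdraw upward, then check.

```bash
python3 -m crank '[[-0.2,0,0.2,0,0,0,0],[-0.2,0,0.7,0,0,0,0],[-0.2,0,0.6,0,0,0,0],[-0.2,-0.3,0,0,0,0,0],[-0.2,0,0,0,0,0,0]]'; python3 st.py -120 88 60; python3 -m crank '[[-0.2,0,0,-1,0,0,0],[-0.2,0,0,-3,0,0,0],[-0.2,0,0,-4,0,0,0],[-0.2,0,0,-4,0,0,0],[-0.2,0,0,-4,0,0,0]]'; python3 -m crank '[[-0.2,-2,-1,0,0,0,0],[-0.2,-4,-4,0,0,0,0],[-0.2,-4,-4,0,0,0,0],[-0.2,-4,-4,0,0,0,0],[-0.2,-4,-4,0,0,0,0]]'
cat > chk.py <<'E'
from pt import *
for n in ["top","scene"]:
    c=read_camera(n); im=cv2.cvtColor(c["color"],4)
    s,x0,y0=(5,195,80) if n=="top" else (4,180,120)
    w,h=(160,118) if n=="top" else (200,150)
    if n=="top": y0=85+0; 
    im=cv2.resize(im[y0:y0+h+50,x0:x0+w],None,fx=s,fy=s,interpolation=2)[:600 if n=="scene" else 840]
    for L in [[(-.21,.052,.026),(-.21,.122,.026),(-.03,.122,.026),(-.03,.052,.026),(-.21,.052,.026)],[(.185,-.034,.058),(.005,-.034,.058),(.005,.034,.058),(.185,.034,.058)]]:
        cv2.polylines(im,[((proj(c,F2W(p,L))-[x0,y0]+.5)*s).astype(np.int32)],False,(255,0,255),1)
    if n=="top": im=cv2.resize(im,None,fx=.7,fy=.7,interpolation=cv2.INTER_AREA)
    cv2.imwrite(f"pics/{n}17.png",im)
c=read_camera("wrist"); save(c,"wrist17")
E
python3 chk.py
```

```text
time: 23.5
eef_pos: [0.5519, 0.042, 0.0013]
tcp_rot: [0.667, 0.745, 0.001, 0.001]
contact_force: [-0.3, -0.0, 0.2]
opening: 0.599
t 23.5 feeder tcp mm [-121.    88.9    1.3] F [-0.3 -0.   0.2] open 0.6
toolx/y/z in feeder [0.001 1.    0.   ] [ 1.    -0.001  0.004] [ 0.004  0.    -1.   ]
go tool cm [-0.09  0.12 -5.87]
time: 24.0
eef_pos: [0.5506, 0.0422, 0.1636]
tcp_rot: [0.667, 0.745, 0.002, 0.001]
contact_force: [0.7, 0.3, -0.4]
opening: 0.598
time: 24.5
eef_pos: [0.4168, -0.1358, 0.1614]
tcp_rot: [0.667, 0.745, 0.002, 0.002]
contact_force: [-0.3, -0.7, -0.7]
opening: 0.6
```

View pics/top17.png

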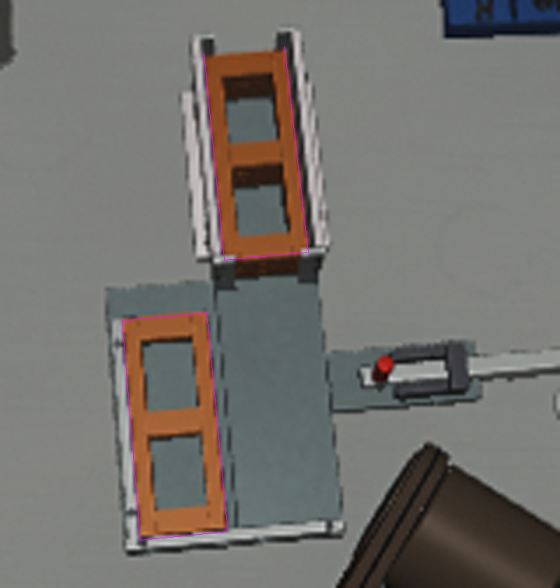

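View pics/scene17.png

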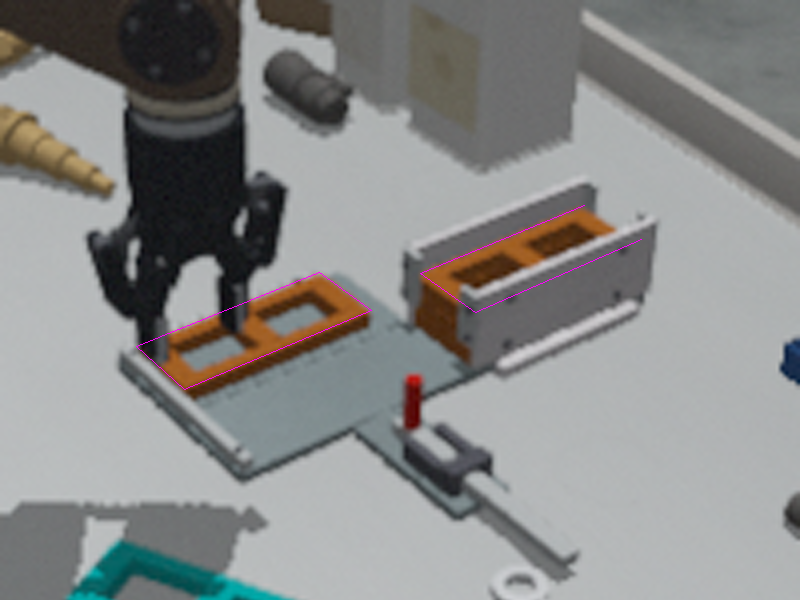

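View pics/wrist17.png

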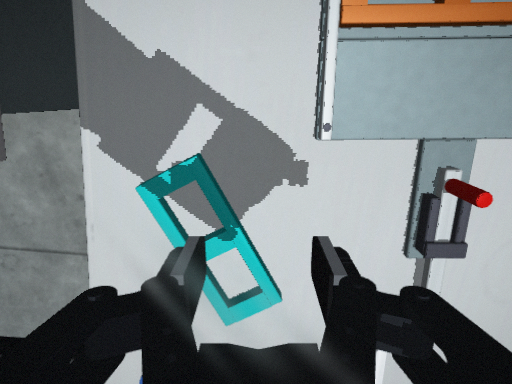

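Run:
```python
from pt import *
for n,(x0,y0,w,h) in {"top":(240,125,60,50),"scene":(275,165,80,60)}.items():
    c=read_camera(n); s=10 if n=="scene" else 12
    im=cv2.resize(cv2.cvtColor(c["color"],4)[y0:y0+h,x0:x0+w],None,fx=s,fy=s,interpolation=2)
    for z,col in [(.026,(255,0,255)),(.042,(0,255,0)),(.058,(255,255,0)),(.01,(255,255,255))]:
        L=[(.0025,-.026,z),(.0025,.026,z)]
        cv2.polylines(im,[((proj(c,F2W(p,L))-[x0,y0]+.5)*s).astype(np.int32)],False,col,1)
    cv2.imwrite(f"pics/{n}18.png",im)
```

```text
(no output)
```

View pics/top18.png

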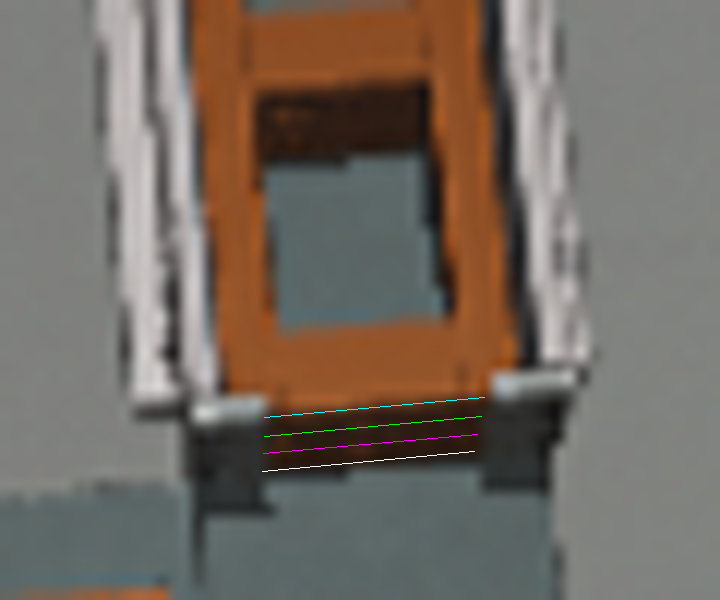

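View pics/scene18.png

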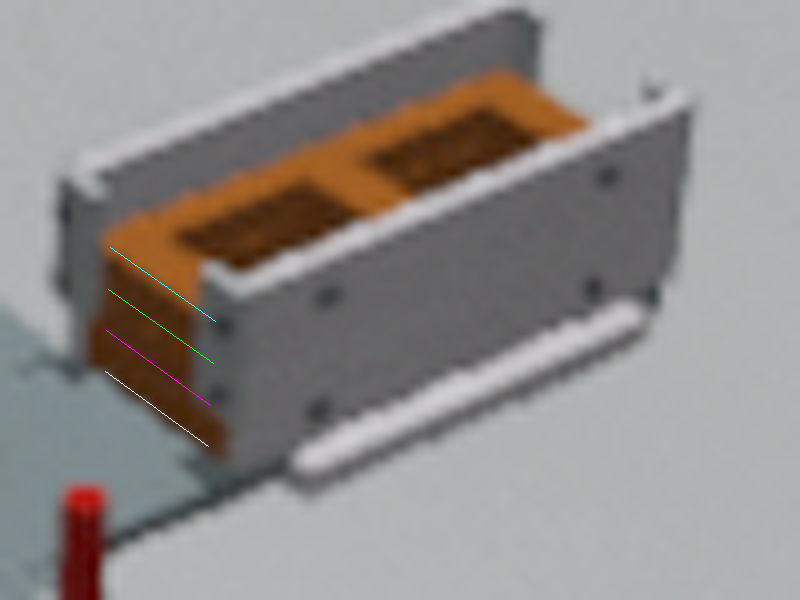

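```bash
python3 -c "
from plant import *
print(sign_off()); print(get_state()['time'])"
```

```text
the job is handed in; nothing more can be done
None
the job is handed in; nothing more can be done
```

The job is handed in at about 25 s of the 59 s allowed. The simulator gives no verdict, so the checks below are my own.

**What I did:**
1. Pushed the bolt by its peg to its stop, ending at about 15 N with no further travel.
2. Drew plate_1 out by its front window to the end stop, pressing up to about 24 N there.
3. Slid plate_1 left to the fence with the fingers in both windows, pressing at about 15 N, then nudged it back against the end stop.
4. Withdrew the arm so that it touches nothing.

**What the last pictures showed:**
- **Drawn plate:** it lies flat in the pocket, on the outline expected against both stops to within about 2–3 mm.
- **Bolt:** fully aside.
- **Three upper plates:** flat in the chute, with their fronts within a few mm of the expected line. The lowest may sit up to about 5 mm forward of that line, and 14 mm is allowed.
- **Bystanders:** the arm never went near them at working height. I did not measure their positions again at the end.

**What disagreed:** the given `tip_extent` (17 mm) was wrong. With the fingers shut, the tips stood about 7.5 mm behind the reported TCP. The first attempt to draw the plate therefore passed over its front web without moving it. I found the offset by touching the bed, at up to about 33 N, and corrected for it.

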